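# Pin the diverter arm to its cylinder and hold the recessed teach button

### The job

Put the bottle diverter back into service: swing its roller arm back against the stop so that the lug lines up inside the cylinder's fork, push the long pin down through fork and lug until its head sits on the fork, and let go of the pin. Then, and not before the pin is in, use the blade of the screwdriver from the rack to reach through the hole in the top of the controller housing and press the recessed teach button fully down. Finish while still holding the screwdriver with the button held down.

Things in the scene. Friction and masses are not known exactly. Their poses are not given: they have to be found in the camera images.
- diverter: Fixed aluminium base plate 158 x 186 x 10 mm carrying an electric cylinder, its fork, the roller arm and a grey controller housing 72 x 56 mm. Origin on the table under the rod axis; its x axis runs along the rod away from the fork, z up. The cylinder body starts 36 mm in +x of the fork hole; its top is 72 mm above the table.
- fork_seat (a point): Centre of the hole in the fork's upper ear, on the ear's top face, 64 mm above the table; axes as the diverter's. Holes are 13 mm wide, vertical, chamfered; two ears 8 mm thick, 14 mm slot between them, underside of lower ear 30 mm below this point. The arm's 10 mm thick lug goes in the slot; its hole is also 13 mm.
- roller_arm (a joint): Roller arm's angle about its vertical pivot, rad: 0 = against the rubber stop, lug hole in line with fork holes (within 2 mm below 0.03); up to 0.75 = swung out towards -x of the diverter. It swings freely level with light friction (about 0.5 N at the roller) and stays where it is left.
- pivot (a point): The arm's pivot axis, 49 mm above the table: 65 mm from the fork hole in the diverter's -y direction. At angle 0 the arm runs from here along the diverter's +y; the angle grows counter-clockwise seen from above.
- roller (a point): Centre of the white plastic roller standing on the arm's free end: 26 mm across, 36 mm tall, vertical, from 56 to 92 mm above the table, 132 mm from the pivot. May be pushed or pinched.
- long_pin_head (a point): Centre of the long pin's steel knob head: knob 20 mm across and 16 mm tall, on a flange 24 mm across and 4 mm thick (its underside 12 mm below this point); shank 10 mm across, 44 mm long under the flange, tapered nose. Stands upright in one of the two holes of a white plastic block 46 x 116 x 50 mm, flange on the block. z up along the pin.
- long_pin_seat (a point): Centre of the underside of the long pin's flange; it lies on the fork's upper ear when the pin is seated.
- short_pin_head (a point): Centre of the head of another pin in the block, not meant for the fork; knob 13 mm across and 10 mm tall, shank only 22 mm. The pins stand 58 mm apart, either may be in either hole.
- handle (a point): Centre of the screwdriver's handle: round, 26 mm across, 90 mm long, from 45 mm below to 45 mm above this point. It hangs upright, blade down, in the middle hole of a steel sheet rack 50 mm deep, 130 mm wide, 88 mm tall, handle resting on the rack. The rack's long side runs about along world y. Close behind rack and pin block stands the labelling machine: its sloping panel (from x = 0.43 m) rises to 190 mm, its guide knobs (x = 0.62 m) to 300 mm: carry things over.
- blade_tip (a point): Tip of the screwdriver's blade, 120 mm from the handle's centre along its axis; blade 5 mm across, 75 mm long below the handle.
- screwdriver: The screwdriver as a whole (165 mm long, 85 g, may vary). Its origin lies beside the blade's upper end; use point handle to grasp. Its own y axis runs from the blade to the handle.
- aperture (a point): Centre of the 14 mm hole in the 6 mm thick top plate of the grey controller housing, on its top face, 66 mm above the table; axes as the diverter's. The teach button lies under it.
- button_top (a point): Centre of the teach button's top: black, 20 mm across, at rest 16 mm below the housing's top face, moves straight down.
- teach_button (a joint): Teach button's travel, m: 0 = up, 0.005 = fully down on its end stop. A spring returns it; starts to move at 1.5 N, fully down at 4 N.

How it is judged (in metres and radians):
On the way, in this order (a step that is already met when the one before it is completed fails the run):
1. the arm is swung back against its stop (value of joint roller_arm below 0.05 rad), for 0.2 s.
2. the long pin is through fork and lug, its head down on the fork, and the fingers have let go of it (horizontal distance between long_pin_seat and fork_seat below 0.004 m and z of long_pin_seat in the frame of fork_seat between -0.004 and 0.003 m and angle between long_pin_head's own z axis and vertical below 0.12 rad and value of joint roller_arm below 0.06 rad and contact force between the fingers and long_pin below 0.05 N), for 0.2 s.
At the end, for the whole second after the job is handed in: The long pin is upright in fork and lug, its flange within 3 mm of the fork's top face and within 4 mm of the hole's centre, the arm within 0.06 rad of its stop; the fingers hold the screwdriver, whose blade reaches through the hole and itself holds the teach button at least 4 mm down (horizontal distance between long_pin_seat and fork_seat below 0.004 m and z of long_pin_seat in the frame of fork_seat between -0.004 and 0.003 m and angle between long_pin_head's own z axis and vertical below 0.12 rad and value of joint roller_arm below 0.06 rad and value of joint teach_button above 0.004 m and z of blade_tip in the frame of aperture below -0.016 m and horizontal distance between blade_tip and aperture below 0.009 m and contact force between screwdriver and teach_button above 1.5 N and contact force between the fingers and screwdriver above 2 N); the arm keeps its last pose, push and grip.
It fails at once if the teach button is pressed before the long pin is seated (value of joint teach_button above 0.002 m and not (horizontal distance between long_pin_seat and fork_seat below 0.004 m and z of long_pin_seat in the frame of fork_seat between -0.004 and 0.003 m and angle between long_pin_head's own z axis and vertical below 0.12 rad and value of joint roller_arm below 0.06 rad)).
It also fails if it takes over 69 s, if anything falls off the work surface, if the arm or the gripper's body presses on something with over 40 N, if the wrist force passes 120 N, or if a joint passes its speed limit or range.

### The arm

A 6-joint arm with a two-finger parallel gripper is mounted at the origin on a cart in front of the work surface, level with it; the furniture and walls round the work are solid. World frame = base frame: x ahead of the robot, y to its left, z up, the work surface at z = 0. Lengths are in mm, angles in rad, forces in N, time in s.
With the tool pointing down it reaches from about 250 to 800 mm from the base axis. Payload 3.9 kg.
Tool frame: the origin (TCP) lies midway between the tips of the shut fingers; the grasp point (between the pads) lies 19 mm behind it; z points along the fingers, y is the direction in which the jaws open and shut (so a half turn about z gives the same grasp; the last joint's range is limited). The gripper opens to 85 mm and grips with 20 to 120 N. Pads are 22 mm wide; open, the fingers measure 114 mm over their backs; the gripper's body (76 mm by 85 mm) begins 54 mm behind the grasp point. The pads swing forward as they close: fully open they stand 13 mm farther back than shut.
Start: joints at [-1.34, 0.26, -0.138, 1.173, 0, 1.571], TCP at [120.093, -511.07, 231.304] pointing down, gripper open.
Joint ranges: [-2.78, 2.78], [-0.83, 1.72], [-1.28, 1.37], [-1.9, 2.12], [-1.57, 1.48], [-3.14, 3.14]. Speed limits (rad/s): [2.57, 2.57, 3.14, 3.14, 3.14, 3.14].

### API

Orientations are given as a rotation vector (axis times angle).
In Python, from plant import r gives the robot as it stands.
- The arm moves only by the tool play_rows, never from a script. Its argument "moves" is a list of rows, each an object of numbers: "fingers": the opening, from -1 (shut) to 1 (fully open), so that 0 is half open; "tx", "ty", "tz": the shift along the tool's x, y, z in cm; "ax", "ay", "az": the turn, a rotation vector about the tool's x, y, z in degrees. In form: [{"fingers": .., "tx": .., "ty": .., "tz": .., "ax": .., "ay": .., "az": ..}, ...]. A call has 1 to 8 rows; each row is the pose to reach, as a shift and turn from the pose measured when the call began, along the tool's axes at that moment; what a row does not reach only later rows make up. A row lasts 1/12 s, in which the tool goes at most 41.7 mm and 7.16 degrees, less where a joint would pass 70% of its speed; a pose out of reach is approached as far as the arm can. A call with a gripper value outside its range is refused whole. The fingers move at their own pace and stop on an object; "force" is the grip in N (left out, the last holds). Time passes only in rows, so rows that repeat a pose let the fingers close. It gives the time, the measured TCP pose, the force and the opening at its end, in the units of the state.
- r.observe(): the state, without advancing time (a new reading comes with each control period).
- r.camera(name): name is "scene" or "top" or "wrist"; returns the picture (400x640x3 uint8, red, green, blue); there is no depth.
- r.camera_model(name): a dict with "fovy" (degrees; the focal length in pixels is half the picture's height over the tangent of half this angle, whatever the lens; pixels are square), "cx", "cy" (the principal point, pixels), "dist" ([k1, k2, p1, p2, k3] as OpenCV has them; the pictures are not rectified), "R" (3x3) and "t" (3): a world point X has camera coordinates R X + t; the wrist camera has in their place "hand_eye" (4x4, takes a point from camera to tool coordinates, whose origin is the TCP and whose axes are the flange's). Camera axes: x right, y down, z forward; pixel columns grow to the right and rows downward; lengths in mm; the calibration is good to about 2 mm. A picture is of the moment at which its call begins: read the wrist's pose just before it. camera_model takes no time and is no camera call.
- r.job_done(): hands the job in, once; it reports no verdict.
The state is a dict: "t": time; "joints": joint angles; "qd": joint speeds; "joint_torque": joint torques, N m; "ee_pos": TCP position; "ee_rot": TCP orientation; "contact_force": force on the tool from outside, world axes, zero at the start; "wrist_torque": the same for the moment, N m; "opening": opening from 0.0 (shut) to 1.0 (fully open).
Only numpy, scipy, OpenCV 4.12 (cv2) and the standard library are available. Lean on these libraries where they do the work, as an engineer would, in place of code of your own. Each camera call takes 0.05 s, during which the arm holds its last target.

## Working session

There is one attempt and no reset: what is moved stays moved. The work goes in short steps, Python scripts to look and compute and a tool call to move; the robot and the scene stay as the last step left them, time stands still between calls to the robot, and variables do not carry over. Pictures are saved under pics/ and viewed, and the job is handed in when it is done.

Besides the shell and the picture viewer there is one more tool, called after "Call:" as name([rows], argument=value, ...), one row to a line, values as JSON. play_rows: Moves the arm, as the interface text tells. Its arguments: {"type":"object","properties":{"moves":{"type":"array","items":{"type":"object","properties":{"fingers":{"type":"number"},"tx":{"type":"number"},"ty":{"type":"number"},"tz":{"type":"number"},"ax":{"type":"number"},"ay":{"type":"number"},"az":{"type":"number"}}}},"force":{"type":"number"}},"required":["moves"]}

```bash
ls -la && mkdir -p pics && python3 - <<'E'
from plant import r
import cv2, numpy as np
print(r.observe())
for n in ["scene","top","wrist"]:
    print(n, r.camera_model(n))
    im=r.camera(n)
    cv2.imwrite(f"pics/{n}0.png", im[:,:,::-1])
E
```

```text
total 12
drwxr-xr-x  3 agent agent 4096 Dec  6 07:20 .
drwxr-xr-x 23 root  root  4096 Dec  6 07:20 ..
drwxr-xr-x  2 agent agent 4096 Dec  6 07:20 pics
{'t': 0.0, 'joints': array([-1.33999313e+00,  2.60681992e-01, -1.39358992e-01,  1.17269459e+00,
       -1.77607046e-05,  1.57076885e+00]), 'qd': array([ 1.32744704e-03,  7.48268154e-04, -1.12995060e-03,  2.41170095e-03,
        7.08035696e-05,  1.30503699e-03]), 'joint_torque': array([ 2.80469438e-03, -4.05680358e+01,  2.53920239e+01,  1.88528403e-02,
        1.65663814e-04,  1.33728787e-05]), 'ee_pos': array([ 119.93934652, -510.42515637,  230.46977164]), 'ee_rot': array([-3.11878023e+00, -3.61561950e-01,  3.78192199e-04]), 'contact_force': array([ 0.05122341, -0.48782895, -0.32323583]), 'wrist_torque': array([-0.0401924 ,  0.00739713,  0.01155147]), 'opening': 0.9986376641912845}
scene {'fovy': 57.03705258496836, 'cx': 320.438824468355, 'cy': 205.9929170384178, 'dist': array([-0.04404625,  0.        ,  0.        ,  0.        ,  0.        ]), 'R': array([[-0.83276231, -0.55359391,  0.00638086],
       [-0.31257274,  0.4606228 , -0.830
[... 303 characters left out ...]
, -0.99972335,  0.00791139],
       [-0.99714873,  0.02152069, -0.07232753],
       [ 0.07213726, -0.00949089, -0.99734956]]), 't': array([  85.65582329,  504.75004657, 1307.66031462])}
wrist {'fovy': 58.90347058659989, 'cx': 320.8007209463766, 'cy': 202.8486906467655, 'dist': array([0.02679167, 0.        , 0.        , 0.        , 0.        ]), 'hand_eye': array([[-8.65688297e-04, -9.56802352e-01, -2.90737873e-01,
         7.30414040e+01],
       [ 9.99999283e-01, -1.06883194e-03,  5.39913291e-04,
         3.56985924e-01],
       [-8.27340232e-04, -2.90737197e-01,  9.56802591e-01,
        -1.41861126e+02],
       [ 0.00000000e+00,  0.00000000e+00,  0.00000000e+00,
         1.00000000e+00]])}
```

View pics/scene0.png

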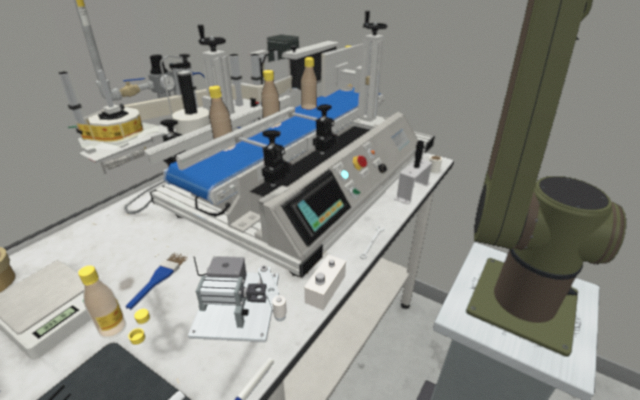

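View pics/top0.png

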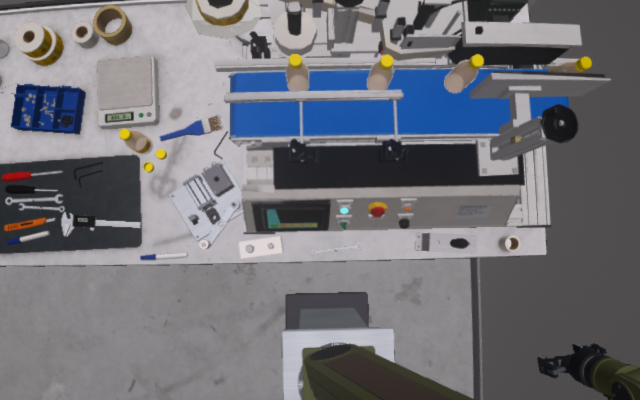

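View pics/wrist0.png

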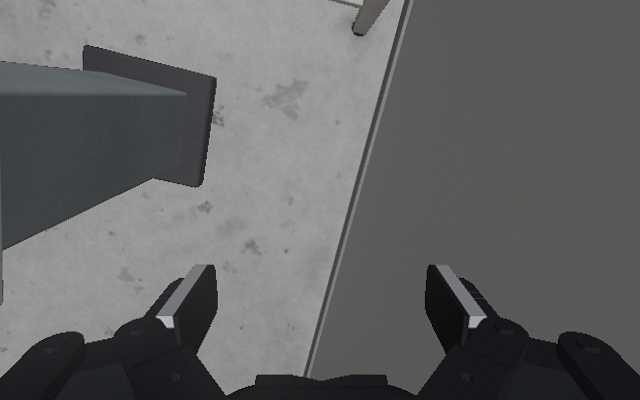

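The scene view shows the diverter near (235,300), the pin block at (325,280) and the screwdriver at (418,155). In the top view they are at (205,195), (260,247) and (459,243). I'll write helpers and zoom in.

```bash
cat > h.py <<'E'
from plant import r
import numpy as np, cv2
from scipy.spatial.transform import Rotation as Ro
def K(m):
    f=200/np.tan(np.radians(m['fovy'])/2); return np.array([[f,0,m['cx']],[0,f,m['cy']],[0,0,1]])
def ext(n,o=None):
    m=r.camera_model(n)
    if n!='wrist': return m,np.array(m['R']),np.array(m['t'])
    o=o or r.observe()
    T=np.eye(4);T[:3,:3]=Ro.from_rotvec(o['ee_rot']).as_matrix();T[:3,3]=o['ee_pos']
    C=np.linalg.inv(T@m['hand_eye']); return m,C[:3,:3],C[:3,3]
def back(n,uv,z,o=None):
    m,R,t=ext(n,o)
    p=cv2.undistortPoints(np.array([[uv]],float),K(m),m['dist'])[0,0]
    d=R.T@np.array([p[0],p[1],1]);c=-R.T@t
    return c+d*(z-c[2])/d[2]
def proj(n,X,o=None):
    m,R,t=ext(n,o)
    return cv2.projectPoints(np.array(X,float).reshape(-1,1,3),cv2.Rodrigues(R)[0],t,K(m),m['dist'])[0][:,0]
def tri(obs):
    # obs: list (n,uv,o)
    A=np.zeros((3,3));b=np.zeros(3)
    for n,uv,o in obs:
        m,R,t=ext(n,o);p=cv2.undistortPoints(np.array([[uv]],float),K(m),m['dist'])[0,0]
        d=R.T@np.array([p[0],p[1],1]);d/=np.linalg.norm(d);c=-R.T@t;P=np.eye(3)-np.outer(d,d);A+=P;b+=P@c
    return np.linalg.solve(A,b)
def crop(im,x0,y0,x1,y1,s,fn):
    c=cv2.resize(im[y0:y1,x0:x1],None,fx=s,fy=s,interpolation=cv2.INTER_CUBIC)
    cv2.imwrite(fn,c)
def delta(P,rotvec=None,o=None):
    "shift in cm along tool axes, turn deg, to reach world TCP P"
    o=o or r.observe();R=Ro.from_rotvec(o['ee_rot'])
    s=R.inv().apply(np.array(P)-o['ee_pos'])/10
    a=None if rotvec is None else np.degrees((R.inv()*Ro.from_rotvec(rotvec)).as_rotvec())
    return s,a
E
python3 - <<'E'
from h import *
a=cv2.imread('pics/top0.png');s=cv2.imread('pics/scene0.png')
crop(a,160,150,290,265,6,'pics/t1.png')
crop(s,180,240,350,350,4.7,'pics/s1.png')
crop(a,400,220,530,260,6,'pics/t2.png')
crop(s,390,130,450,210,7,'pics/s2.png')
E
```

```text
(no output)
```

View pics/t1.png

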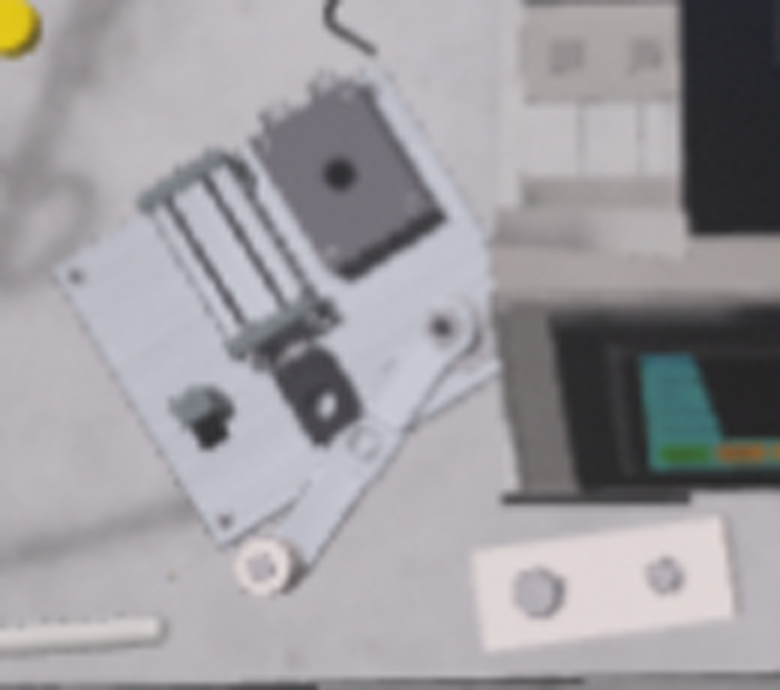

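View pics/s1.png

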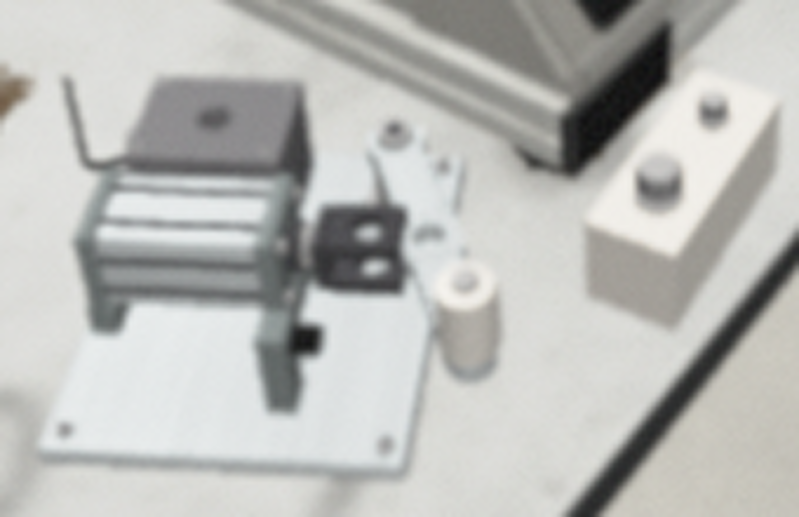

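View pics/t2.png

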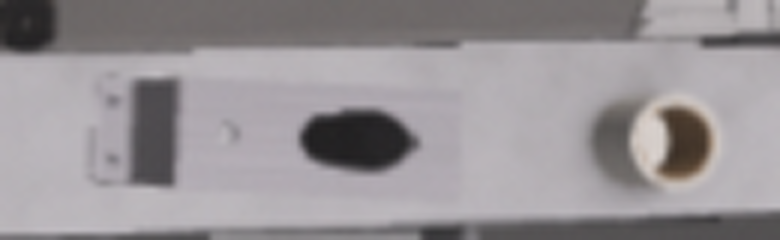

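View pics/s2.png

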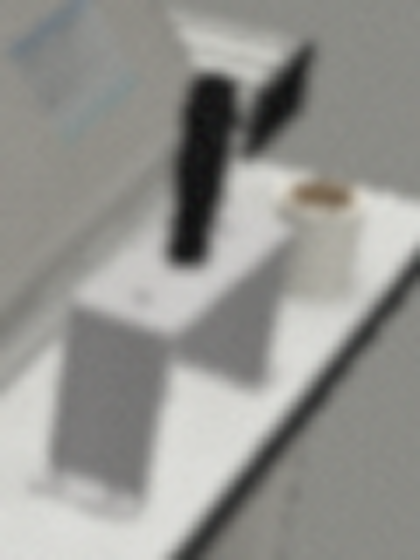

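```bash
python3 - <<'E'
from h import *
T=lambda x,y:(160+(x+.5)/6-.5,150+(y+.5)/6-.5)
T2=lambda x,y:(400+(x+.5)/6-.5,220+(y+.5)/6-.5)
S=lambda x,y:(180+(x+.5)/4.7-.5,240+(y+.5)/4.7-.5)
S2=lambda x,y:(390+(x+.5)/7-.5,130+(y+.5)/7-.5)
def go(name,t,s,z):
    print(name,'top@z',back('top',t,z).round(1),'scene@z',back('scene',s,z).round(1),'tri',tri([('top',t,None),('scene',s,None)]).round(1))
go('fork',T(325,400),S(370,233),64)
go('pivot',T(442,326),S(397,132),56)
go('lughole',T(365,443),S(430,234),54)
go('roller',T(265,567),S(466,280),92)
go('long',T(540,588),S(660,170),70)
go('short',T(665,573),S(714,103),62)
go('aper',T(340,174),S(214,117),66)
go('plate1',T(76,276),S(64,430),10)
go('plate2',T(226,520),S(385,444),10)
go('blockL',T(487,651),S(585,220),50)
go('blockR',T(737,613),S(777,100),50)
go('hbot',T2(415,142),S2(187,260),88)
go('htop',T2(320,138),S2(212,82),178)
go('rackL',T2(178,85),S2(75,300),88)
E
```

```text
fork top@z [475.  334.5  64. ] scene@z [470.3 339.6  64. ] tri [475.  335.5  57.7]
pivot top@z [508.1 282.   56. ] scene@z [508.4 278.3  56. ] tri [507.1 281.   58.9]
lughole top@z [455.4 318.2  54. ] scene@z [454.8 318.4  54. ] tri [455.3 318.2  53.6]
roller top@z [400.1 356.6  92. ] scene@z [401.3 355.7  92. ] tri [400.3 356.5  93.3]
long top@z [388.2 237.2  70. ] scene@z [383.3 241.3  70. ] tri [387.2 237.3  64.7]
short top@z [393.6 181.5  62. ] scene@z [391.3 182.6  62. ] tri [393.  181.3  60.2]
aper top@z [577.8 326.5  66. ] scene@z [578.8 326.7  66. ] tri [578.1 326.8  66.4]
plate1 top@z [539.2 464.3  10. ] scene@z [540.6 463.3  10. ] tri [539.2 463.9  11.7]
plate2 top@z [421.9 392.7  10. ] scene@z [422.8 391.2  10. ] tri [421.8 392.2  11.9]
blockL top@z [359.6 264.2  50. ] scene@z [405.  269.8  50. ] tri [377.1 273.2  68.4]
blockR top@z [374.6 149.9  50. ] scene@z [373.6 152.2  50. ] tri [374.6 150.1  47.8]
hbot top@z [ 385.7 -353.5   88. ] scene@z [ 388.2 -312.7   88. ] tri [ 393.1 -357.3   67.4]
htop top@z [ 390.3 -281.3  178. ] scene@z [ 387.4 -303.6  178. ] tri [ 385.6 -280.5  186.7]
rackL top@z [ 414.1 -245.9   88. ] scene@z [ 414.9 -248.8   88. ] tri [ 413.9 -245.5   89.8]
```

```bash
python3 - <<'E'
from h import *
T2=lambda x,y:(400+(x+.5)/6-.5,220+(y+.5)/6-.5)
S2=lambda x,y:(390+(x+.5)/7-.5,130+(y+.5)/7-.5)
def go(name,t,s,z):
    print(name,'top@z',back('top',t,z).round(1),'scene@z',back('scene',s,z).round(1),'tri',tri([('top',t,None),('scene',s,None)]).round(1))
go('htop',T2(395,140),S2(212,85),178)
go('hbot',T2(322,138),S2(187,255),88)
for n in('top','scene'): print(n, proj(n,[[388,-311,88],[388,-311,178],[388,-298,88],[388,-324,178]]).round(1))
def px(n,t):print(n,t)
# pin candidates
for n in('top','scene'): print(n, proj(n,[[387,238,70],[387,238,54]]).round(1), proj(n,[[474,336.5,64],[403,356,92]]).round(1))
E
```

```text
htop top@z [ 388.6 -313.3  178. ] scene@z [ 386.2 -300.6  178. ] tri [ 389.5 -315.   172. ]
hbot top@z [ 388.7 -310.8   88. ] scene@z [ 390.  -317.3   88. ] tri [ 388.2 -309.8   91.8]
top [[453.3 242.8]
 [464.5 243.2]
 [448.6 243. ]
 [469.6 243. ]]
scene [[416.1 166.9]
 [420.5 140.4]
 [414.6 168.5]
 [422.1 139. ]]
top [[249.3 248. ]
 [250.  247.9]] [[213.  216.6]
 [204.  243. ]]
scene [[319.5 274.2]
 [319.4 279.5]] [[258.  287.5]
 [278.  298.9]]
```

```bash
cat >> h.py <<'E'
def down(thdeg):
    p=np.radians((thdeg+90)/2); return np.pi*np.array([np.cos(p),np.sin(p),0])
def st():
    o=r.observe();R=Ro.from_rotvec(o['ee_rot']).as_matrix()
    print('t %.2f'%o['t'],'pos',o['ee_pos'].round(1),'thy %.1f'%np.degrees(np.arctan2(R[1,1],R[0,1])),'z',R[:,2].round(3),'F',o['contact_force'].round(1),'open %.3f'%o['opening'],'q',o['joints'].round(2))
    return o
E
python3 - <<'E'
from h import *
o=st()
print(delta((330,-290,300),down(-76.7+55)))
# panel
T=lambda x,y:(160+(x+.5)/6-.5,150+(y+.5)/6-.5)
print('panel front bottom',back('top',T(600,497),30), 'panel top',back('top',T(600,300),190),back('top',T(600,240),190))
E
```

```text
t 0.15 pos [ 120.  -510.6  230.6] thy -76.8 z [-0.     0.001 -1.   ] F [-0.5  0.5  0.4] open 1.003 q [-1.34  0.26 -0.14  1.17 -0.    1.57]
(array([ 25.4916527 , -16.67790773,  -6.91073674]), array([-8.12606887e-02, -4.11899917e-02, -5.50756165e+01]))
panel front bottom [428.96366245 213.38625952  30.        ] panel top [507.19482383 196.75202609 190.        ] [531.85197174 196.40347546 190.        ]
```

Call:
play_rows([
  {"fingers": -1,"tx": 25.5,"ty": -16.7,"tz": -7,"ax": 0,"ay": 0,"az": -55},
  {"fingers": -1,"tx": 25.5,"ty": -16.7,"tz": -7,"ax": 0,"ay": 0,"az": -55},
  {"fingers": -1,"tx": 25.5,"ty": -16.7,"tz": -7,"ax": 0,"ay": 0,"az": -55},
  {"fingers": -1,"tx": 25.5,"ty": -16.7,"tz": -7,"ax": 0,"ay": 0,"az": -55},
  {"fingers": -1,"tx": 25.5,"ty": -16.7,"tz": -7,"ax": 0,"ay": 0,"az": -55},
  {"fingers": -1,"tx": 25.5,"ty": -16.7,"tz": -7,"ax": 0,"ay": 0,"az": -55},
  {"fingers": -1,"tx": 25.5,"ty": -16.7,"tz": -7,"ax": 0,"ay": 0,"az": -55},
  {"fingers": -1,"tx": 25.5,"ty": -16.7,"tz": -7,"ax": 0,"ay": 0,"az": -55},
])

```text
t: 0.82
ee_pos: [332.2, -287.0, 301.9]
ee_rot: [-2.593, -1.773, -0.004]
contact_force: [-0.5, 0.3, 0.9]
opening: -0.003
```

```bash
python3 - <<'E'
from h import *
o=st()
print(delta((405,30,310),down(-21.7+57)))
cv2.imwrite('pics/w1.png',r.camera('wrist')[:,:,::-1])
E
```

```text
t 0.82 pos [ 332.2 -287.   301.9] thy -21.3 z [ 0.002  0.002 -1.   ] F [-0.5  0.3  0.9] open -0.003 q [-0.71  0.09 -0.17  1.31  0.    1.23]
(array([32.18142451, -4.72074776, -0.736955  ]), array([  0.10823999,  -0.10208749, -56.58288331]))
```

View pics/w1.png

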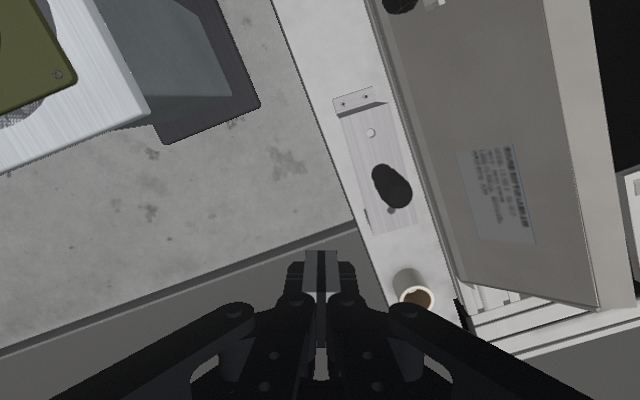

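The wrist view shows the rack with the handle (about (392,186)) and the panel to its right. I'm carrying on towards the diverter.

Call:
play_rows([
  {"tx": 32.2,"ty": -4.7,"tz": -0.7,"az": -57},
  {"tx": 32.2,"ty": -4.7,"tz": -0.7,"az": -57},
  {"tx": 32.2,"ty": -4.7,"tz": -0.7,"az": -57},
  {"tx": 32.2,"ty": -4.7,"tz": -0.7,"az": -57},
  {"tx": 32.2,"ty": -4.7,"tz": -0.7,"az": -57},
  {"tx": 32.2,"ty": -4.7,"tz": -0.7,"az": -57},
  {"tx": 32.2,"ty": -4.7,"tz": -0.7,"az": -57},
  {"tx": 32.2,"ty": -4.7,"tz": -0.7,"az": -57},
])

```text
schema error: expected keys fingers, tx, ty, tz, ax, ay, az
```

```bash
python3 - <<'E'
from h import *
o=st()
print(delta((362,310,300),down(35.3+57)))
E
```

```text
t 0.87 pos [ 333.8 -286.1  302.4] thy -21.1 z [ 0.004  0.003 -1.   ] F [1.4 0.7 0.9] open -0.002 q [-0.71  0.09 -0.17  1.31  0.    1.23]
(array([ 56.63610135, -18.78702516,   0.40975373]), array([ 3.11894722e-01, -3.20090772e-03, -1.13355072e+02]))
```

Call:
play_rows([
  {"fingers": -1,"tx": 32.2,"ty": -4.7,"tz": -0.7,"ax": 0,"ay": 0,"az": -57},
  {"fingers": -1,"tx": 32.2,"ty": -4.7,"tz": -0.7,"ax": 0,"ay": 0,"az": -57},
  {"fingers": -1,"tx": 32.2,"ty": -4.7,"tz": -0.7,"ax": 0,"ay": 0,"az": -57},
  {"fingers": -1,"tx": 32.2,"ty": -4.7,"tz": -0.7,"ax": 0,"ay": 0,"az": -57},
  {"fingers": -1,"tx": 32.2,"ty": -4.7,"tz": -0.7,"ax": 0,"ay": 0,"az": -57},
  {"fingers": -1,"tx": 32.2,"ty": -4.7,"tz": -0.7,"ax": 0,"ay": 0,"az": -57},
  {"fingers": -1,"tx": 32.2,"ty": -4.7,"tz": -0.7,"ax": 0,"ay": 0,"az": -57},
  {"fingers": -1,"tx": 32.2,"ty": -4.7,"tz": -0.7,"ax": 0,"ay": 0,"az": -57},
])

```text
t: 1.53
ee_pos: [405.5, 33.3, 310.5]
ee_rot: [1.428, 2.795, 0.006]
contact_force: [1.1, -0.6, -0.4]
opening: -0.003
```

```bash
python3 - <<'E'
from h import *
o=st()
print(delta((345,310,300),down(35.3+57)))
E
```

```text
t 1.53 pos [405.5  33.3 310.5] thy 35.9 z [ 0.004  0.003 -1.   ] F [ 1.1 -0.6 -0.4] open -0.003 q [ 0.08  0.03 -0.21  1.33  0.    1.02]
(array([25.96387312, 11.30540719,  1.096777  ]), array([  0.24369914,   0.14003995, -56.43359876]))
```

Call:
play_rows([
  {"fingers": -1,"tx": 26,"ty": 11.3,"tz": 1,"ax": 0,"ay": 0,"az": -57},
  {"fingers": -1,"tx": 26,"ty": 11.3,"tz": 1,"ax": 0,"ay": 0,"az": -57},
  {"fingers": -1,"tx": 26,"ty": 11.3,"tz": 1,"ax": 0,"ay": 0,"az": -57},
  {"fingers": -1,"tx": 26,"ty": 11.3,"tz": 1,"ax": 0,"ay": 0,"az": -57},
  {"fingers": -1,"tx": 26,"ty": 11.3,"tz": 1,"ax": 0,"ay": 0,"az": -57},
  {"fingers": -1,"tx": 26,"ty": 11.3,"tz": 1,"ax": 0,"ay": 0,"az": -57},
  {"fingers": -1,"tx": 26,"ty": 11.3,"tz": 1,"ax": 0,"ay": 0,"az": -57},
  {"fingers": -1,"tx": 26,"ty": 11.3,"tz": 1,"ax": 0,"ay": 0,"az": -57},
])

```text
t: 2.2
ee_pos: [343.6, 315.7, 300.0]
ee_rot: [-0.096, 3.137, 0.008]
contact_force: [0.2, 0.3, 0.3]
opening: -0.0
```

```bash
python3 - <<'E'
from h import *
o=st()
cv2.imwrite('pics/w2.png',r.camera('wrist')[:,:,::-1])
print(delta((355,327,150),down(121.4),o))
import pickle;pickle.dump(o,open('w2.pkl','wb'))
E
```

```text
t 2.20 pos [343.6 315.7 300. ] thy 93.5 z [ 0.003  0.005 -1.   ] F [0.2 0.3 0.3] open -0.000 q [ 0.74  0.13 -0.12  1.31  0.    0.68]
(array([-1.16137447,  0.98083037, 15.00783563]), array([  0.23672626,   0.24755531, -27.88250255]))
```

View pics/w2.png

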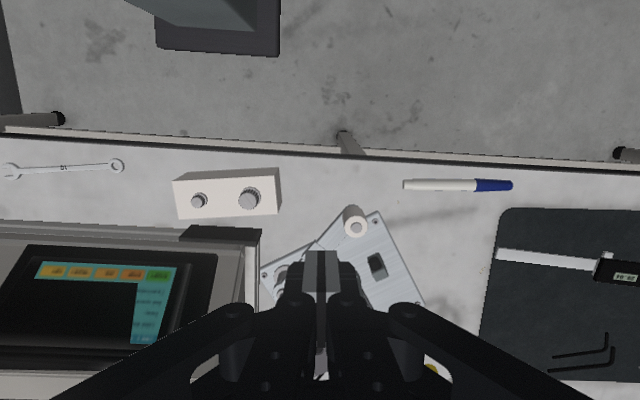

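The wrist view shows the roller top at (357,226), the long pin knob at (250,196), and the short pin at (199,200).

```bash
python3 - <<'E'
from h import *
import pickle;o=pickle.load(open('w2.pkl','rb'))
im=cv2.imread('pics/w2.png')
crop(im,160,150,400,280,3.3,'pics/w2c.png')
for n,uv,z in [('roller',(357,226),92),('long',(250,196),70),('short',(199,200),62)]: print(n,back('wrist',uv,z,o).round(1))
E
```

```text
roller [398.6 357.4  92. ]
long [378.9 240.9  70. ]
short [389.3 182.9  62. ]
```

View pics/w2c.png

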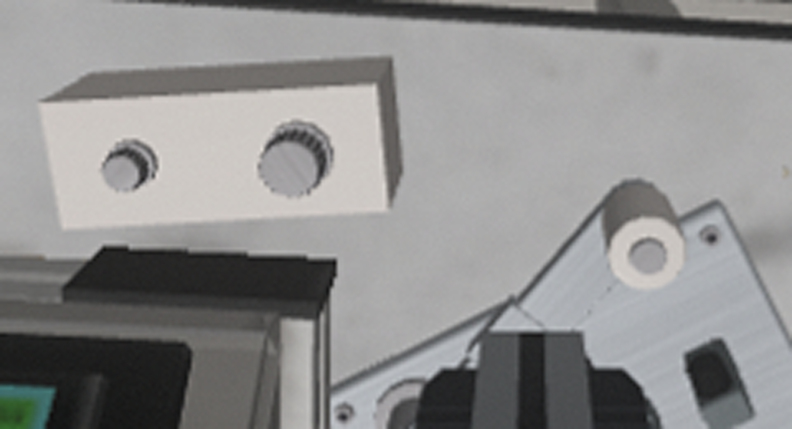

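Call:
play_rows([
  {"fingers": -1,"tx": -1.2,"ty": 1,"tz": 15,"ax": 0,"ay": 0,"az": -28},
  {"fingers": -1,"tx": -1.2,"ty": 1,"tz": 15,"ax": 0,"ay": 0,"az": -28},
  {"fingers": -1,"tx": -1.2,"ty": 1,"tz": 15,"ax": 0,"ay": 0,"az": -28},
  {"fingers": -1,"tx": -1.2,"ty": 1,"tz": 15,"ax": 0,"ay": 0,"az": -28},
  {"fingers": -1,"tx": -1.2,"ty": 1,"tz": 15,"ax": 0,"ay": 0,"az": -28},
  {"fingers": -1,"tx": -1.2,"ty": 1,"tz": 15,"ax": 0,"ay": 0,"az": -28},
])

```text
t: 2.75
ee_pos: [354.9, 322.3, 149.2]
ee_rot: [0.848, -3.025, 0.001]
contact_force: [0.1, -0.2, 1.1]
opening: 0.003
```

```bash
python3 - <<'E'
from h import *
o=st()
cv2.imwrite('pics/w3.png',r.camera('wrist')[:,:,::-1])
print(delta((355,330,66),down(121.4),o))
import pickle;pickle.dump(o,open('w3.pkl','wb'))
E
```

```text
t 2.75 pos [354.9 322.3 149.2] thy 121.3 z [-0.    -0.001 -1.   ] F [ 0.1 -0.2  1.1] open 0.003 q [ 0.74  0.24 -0.4   0.94 -0.    0.19]
(array([-0.41803231,  0.65810335,  8.32191469]), array([-0.03876315, -0.02393527, -0.07634566]))
```

View pics/w3.png

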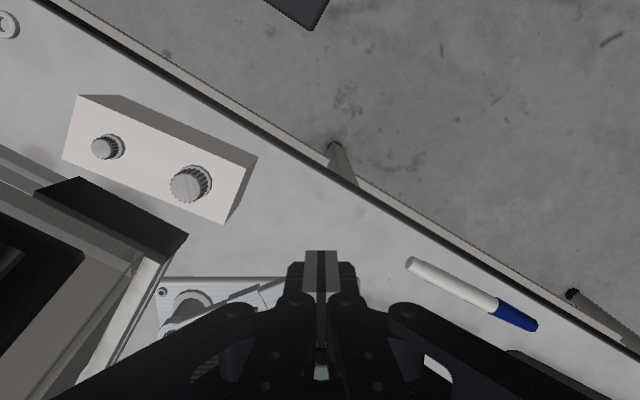

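Call:
play_rows([
  {"fingers": -1,"tx": -0.4,"ty": 0.7,"tz": 3,"ax": 0,"ay": 0,"az": 0},
  {"fingers": -1,"tx": -0.4,"ty": 0.7,"tz": 6,"ax": 0,"ay": 0,"az": 0},
  {"fingers": -1,"tx": -0.4,"ty": 0.7,"tz": 8,"ax": 0,"ay": 0,"az": 0},
  {"fingers": -1,"tx": -0.4,"ty": 0.7,"tz": 8,"ax": 0,"ay": 0,"az": 0},
])

```text
t: 3.13
ee_pos: [355.5, 330.7, 70.1]
ee_rot: [-0.844, 3.025, -0.0]
contact_force: [-0.5, 0.4, -0.1]
opening: -0.002
```

```bash
python3 - <<'E'
from h import *
import pickle
o2=pickle.load(open('w2.pkl','rb'));o3=pickle.load(open('w3.pkl','rb'))
a=(247.7,200.7);b=(186,188)
print(back('wrist',a,70,o2),back('wrist',b,70,o3),tri([('wrist',a,o2),('wrist',b,o3),('top',(249.5,247.6),None)]))
o=st()
e=np.array([.854,.521])
ro=np.array([439,394])
print(delta((*(ro-e*24),68),down(121.4),o))
E
```

```text
[384.11815765 238.90867756  70.        ] [384.48867148 238.66358362  70.        ] [387.32651599 237.64598241  62.68196958]
t 3.13 pos [355.5 330.7  70.1] thy 121.2 z [ 0.001  0.    -1.   ] F [-0.5  0.4 -0.1] open -0.002 q [ 0.75  0.32 -0.51  0.74 -0.    0.21]
(array([-8.01788907,  1.08263557,  0.2176593 ]), array([-0.02751794,  0.06641391, -0.23626067]))
```

Call:
play_rows([
  {"fingers": -1,"tx": -1.5,"ty": 0,"tz": 0.1,"ax": 0,"ay": 0,"az": 0},
  {"fingers": -1,"tx": -2.5,"ty": 0,"tz": 0.1,"ax": 0,"ay": 0,"az": 0},
  {"fingers": -1,"tx": -3.4,"ty": 0.2,"tz": 0.1,"ax": 0,"ay": 0,"az": 0},
  {"fingers": -1,"tx": -4.3,"ty": 0.4,"tz": 0.1,"ax": 0,"ay": 0,"az": 0},
  {"fingers": -1,"tx": -5.2,"ty": 0.6,"tz": 0.1,"ax": 0,"ay": 0,"az": 0},
  {"fingers": -1,"tx": -6,"ty": 0.8,"tz": 0.1,"ax": 0,"ay": 0,"az": 0},
  {"fingers": -1,"tx": -6.8,"ty": 1,"tz": 0.1,"ax": 0,"ay": 0,"az": 0},
  {"fingers": -1,"tx": -7.4,"ty": 1,"tz": 0.1,"ax": 0,"ay": 0,"az": 0},
])

```text
t: 3.8
ee_pos: [414.5, 378.7, 69.4]
ee_rot: [-0.844, 3.024, 0.001]
contact_force: [-1.0, -0.2, 0.4]
opening: -0.003
```

```bash
python3 - <<'E'
from h import *
o=st()
a=r.camera('top');s=r.camera('scene')
crop(a[:,:,::-1],160,150,290,265,6,'pics/t3.png')
crop(s[:,:,::-1],180,240,350,350,4.7,'pics/s3.png')
e=np.array([.854,.521])
ro=np.array([439,394])
print(delta((*(ro-e*24),68),down(121.4),o))
E
```

```text
t 3.80 pos [414.5 378.7  69.4] thy 121.2 z [ 0.002  0.001 -1.   ] F [-1.  -0.2  0.4] open -0.003 q [ 0.74  0.44 -0.32  0.81 -0.    0.2 ]
(array([-0.49095822,  0.03370241,  0.13688779]), array([-0.01120714,  0.10943704, -0.22474451]))
```

View pics/t3.png

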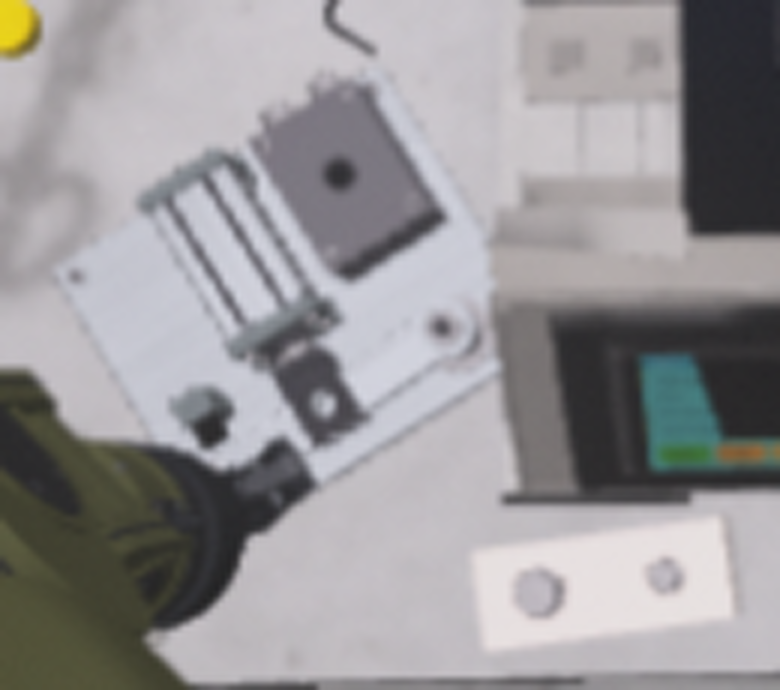

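View pics/s3.png

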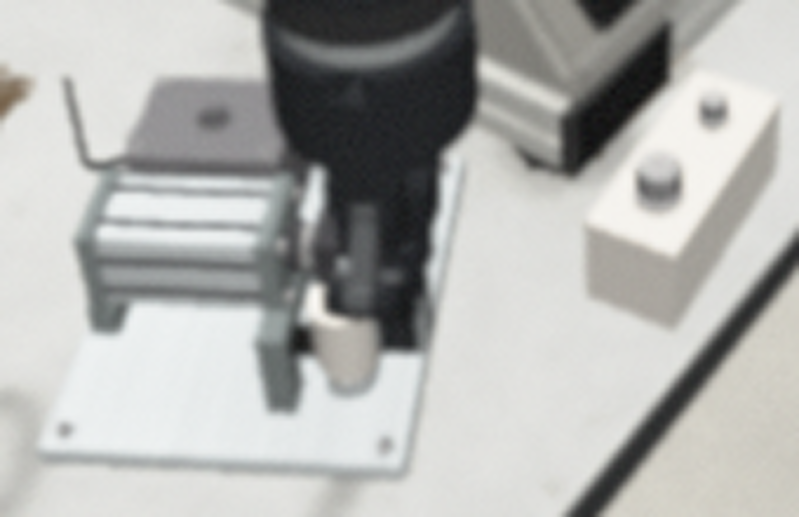

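The arm is nearly in line and the roller is close to the stop; no stop force yet. Pushing on gently.

Call:
play_rows([
  {"fingers": -1,"tx": -0.3,"ty": 0,"tz": 0,"ax": 0,"ay": 0,"az": 0},
  {"fingers": -1,"tx": -0.5,"ty": 0,"tz": 0,"ax": 0,"ay": 0,"az": 0},
  {"fingers": -1,"tx": -0.6,"ty": 0,"tz": 0,"ax": 0,"ay": 0,"az": 0},
])

```text
t: 4.15
ee_pos: [419.2, 381.1, 68.9]
ee_rot: [-0.844, 3.026, -0.0]
contact_force: [-3.7, -1.5, 2.1]
opening: -0.002
```

```bash
python3 - <<'E'
from h import *
o=st()
E
```

```text
t 4.15 pos [419.2 381.1  68.9] thy 121.2 z [ 0. -0. -1.] F [-3.7 -1.5  2.1] open -0.002 q [ 0.74  0.44 -0.31  0.82 -0.    0.19]
```

Call:
play_rows([
  {"fingers": -1,"tx": -0.2,"ty": 0,"tz": 0,"ax": 0,"ay": 0,"az": 0},
  {"fingers": -1,"tx": -0.3,"ty": 0,"tz": 0,"ax": 0,"ay": 0,"az": 0},
  {"fingers": -1,"tx": -0.3,"ty": 0,"tz": 0,"ax": 0,"ay": 0,"az": 0},
])

```text
t: 4.4
ee_pos: [419.2, 381.0, 68.6]
ee_rot: [0.843, -3.021, 0.003]
contact_force: [-6.5, -2.8, 5.5]
opening: -0.002
```

```bash
python3 - <<'E'
from h import *
o=st()
E
```

```text
t 4.40 pos [419.2 381.   68.6] thy 121.2 z [-0.004 -0.003 -1.   ] F [-6.5 -2.8  5.5] open -0.002 q [ 0.74  0.45 -0.3   0.82  0.    0.19]
```

Against the stop: no further travel and 7 N on the tool. Backing off and lifting.

Call:
play_rows([
  {"fingers": -1,"tx": 0.3,"ty": 0,"tz": 0,"ax": 0,"ay": 0,"az": 0},
  {"fingers": -1,"tx": 1.5,"ty": 0,"tz": 0,"ax": 0,"ay": 0,"az": 0},
  {"fingers": -1,"tx": 4,"ty": 0,"tz": 0,"ax": 0,"ay": 0,"az": 0},
  {"fingers": -1,"tx": 6,"ty": 0,"tz": -4,"ax": 0,"ay": 0,"az": 0},
  {"fingers": 0,"tx": 6,"ty": -2,"tz": -8,"ax": 0,"ay": 0,"az": 0},
  {"fingers": 0,"tx": 6,"ty": -5,"tz": -10,"ax": 0,"ay": 0,"az": 0},
  {"fingers": 0,"tx": 6,"ty": -8,"tz": -11,"ax": 0,"ay": 0,"az": 0},
  {"fingers": 0,"tx": 6,"ty": -8,"tz": -11,"ax": 0,"ay": 0,"az": 0},
])

```text
t: 5.07
ee_pos: [414.0, 279.9, 182.7]
ee_rot: [-0.836, 3.024, -0.003]
contact_force: [-0.3, -0.3, -0.3]
opening: 0.497
```

```bash
python3 - <<'E'
from h import *
import pickle
o=st()
a=r.camera('top');s=r.camera('scene');w=r.camera('wrist')
crop(a[:,:,::-1],160,150,290,265,6,'pics/t4.png')
crop(s[:,:,::-1],180,240,350,350,4.7,'pics/s4.png')
cv2.imwrite('pics/w4.png',w[:,:,::-1])
pickle.dump(o,open('w4.pkl','wb'))
E
```

```text
t 5.07 pos [414.  279.9 182.7] thy 120.9 z [ 0.004 -0.001 -1.   ] F [-0.3 -0.3 -0.3] open 0.497 q [ 0.6   0.24 -0.29  1.03 -0.    0.06]
```

View pics/t4.png

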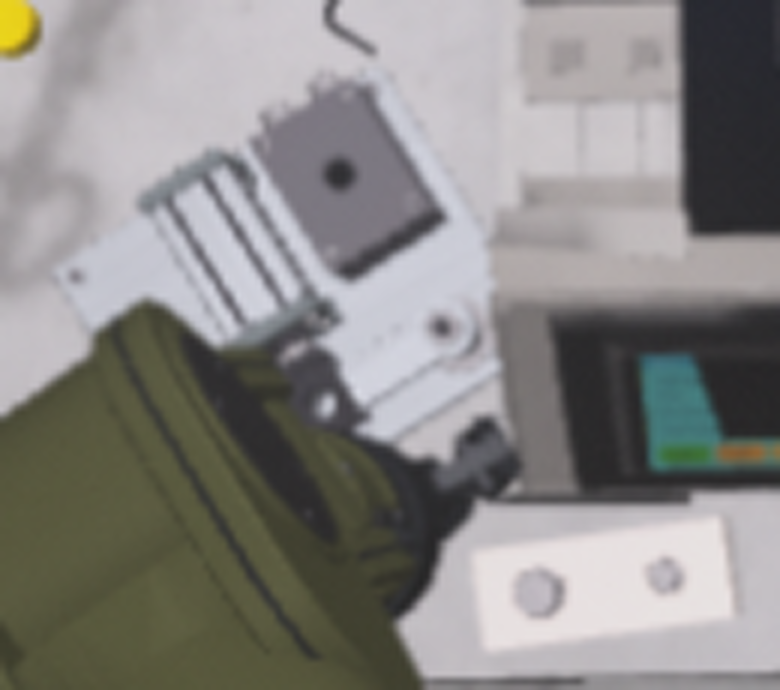

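View pics/s4.png

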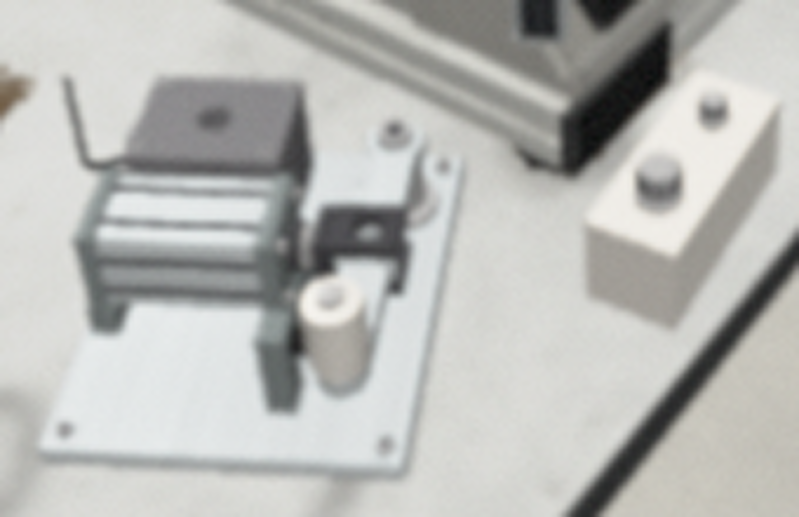

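View pics/w4.png

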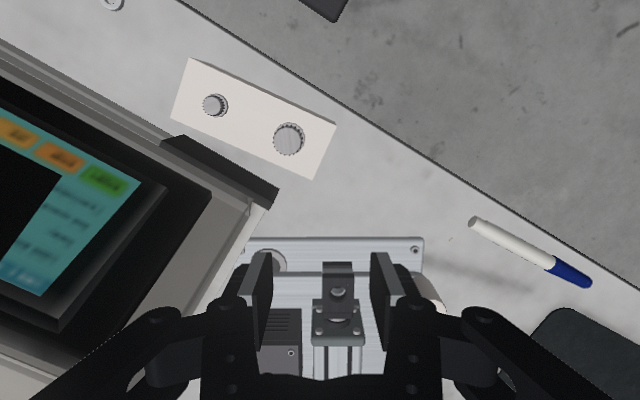

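The roller is on the stop, with the lug hidden in the fork. The wrist view shows the knob at (288,141) and the fork hole at (338,292). Zooming in on these two.

```bash
python3 - <<'E'
from h import *
im=cv2.imread('pics/w4.png')
crop(im,260,240,420,340,5,'pics/w4a.png')
crop(im,180,50,340,190,5,'pics/w4b.png')
E
```

```text
(no output)
```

View pics/w4a.png

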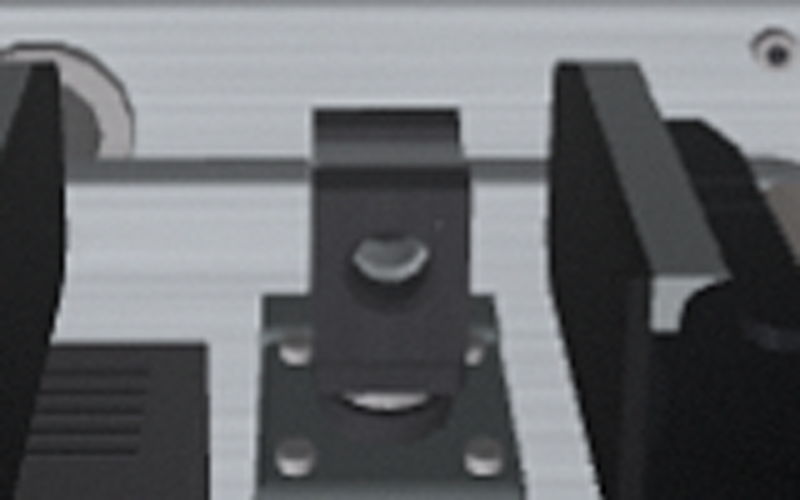

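View pics/w4b.png

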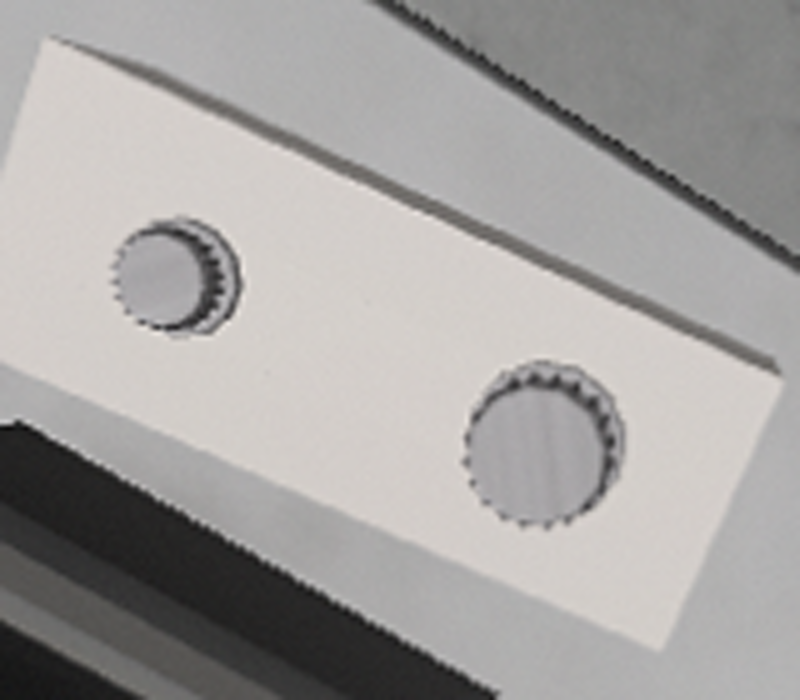

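```bash
python3 - <<'E'
from h import *
import pickle
o4=pickle.load(open('w4.pkl','rb'))
f=lambda x0,y0,x,y:(x0+(x+.5)/5-.5,y0+(y+.5)/5-.5)
print('knob',back('wrist',f(180,50,538,455),70,o4), 'flange',back('wrist',f(180,50,545,440),54,o4))
print('fork',back('wrist',f(260,240,390,268),64,o4))
print('fork edges',back('wrist',f(260,240,312,168),64,o4),back('wrist',f(260,240,470,168),64,o4))
print(proj('wrist',[[474,336.5,64]],o4))
st()
print(delta((386,238.5,120),down(121.4)))
E
```

```text
knob [388.83163117 236.27178374  70.        ] flange [388.84024041 235.76256274  54.        ]
fork [478.24551031 333.87070146  64.        ]
fork edges [469.06715388 313.23645239  64.        ] [455.76036222 335.3694043   64.        ]
[[342.97960814 290.77027309]]
t 5.22 pos [409.9 281.7 178.9] thy 121.1 z [-0.004 -0.002 -1.   ] F [ 0.1 -0.   0.5] open 0.500 q [ 0.6   0.25 -0.3   1.03  0.    0.06]
(array([ 4.25398886, -2.46649579,  5.90846223]), array([ 0.00506484, -0.25591514, -0.2904955 ]))
```

Call:
play_rows([
  {"fingers": 0,"tx": 4.3,"ty": -2.5,"tz": 3,"ax": 0,"ay": -0.3,"az": -0.3},
  {"fingers": 0,"tx": 4.3,"ty": -2.5,"tz": 6,"ax": 0,"ay": -0.3,"az": -0.3},
  {"fingers": 0,"tx": 4.3,"ty": -2.5,"tz": 7,"ax": 0,"ay": -0.3,"az": -0.3},
  {"fingers": 0,"tx": 4.3,"ty": -2.5,"tz": 7,"ax": 0,"ay": -0.3,"az": -0.3},
  {"fingers": 0,"tx": 4.3,"ty": -2.5,"tz": 7,"ax": 0,"ay": -0.3,"az": -0.3},
])

```text
t: 5.63
ee_pos: [384.9, 238.4, 108.2]
ee_rot: [0.852, -3.023, 0.0]
contact_force: [0.6, -0.2, -0.1]
opening: 0.5
```

```bash
python3 - <<'E'
from h import *
import pickle
o=st()
w=r.camera('wrist')
cv2.imwrite('pics/w5.png',w[:,:,::-1])
pickle.dump(o,open('w5.pkl','wb'))
print(proj('wrist',[[385.5,238,70],[385.5,238,54]],o))
st()
E
```

```text
t 5.63 pos [384.9 238.4 108.2] thy 121.5 z [-0.001 -0.    -1.   ] F [ 0.6 -0.2 -0.1] open 0.500 q [ 0.55  0.23 -0.52  0.82  0.    0.  ]
[[320.01915326 239.42341792]
 [320.08797365 228.92481558]]
t 5.68 pos [386.3 239.2 109.4] thy 121.5 z [ 0.001  0.001 -1.   ] F [-0.1 -0.1  1.5] open 0.505 q [ 0.55  0.23 -0.52  0.82  0.    0.  ]
```

View pics/w5.png

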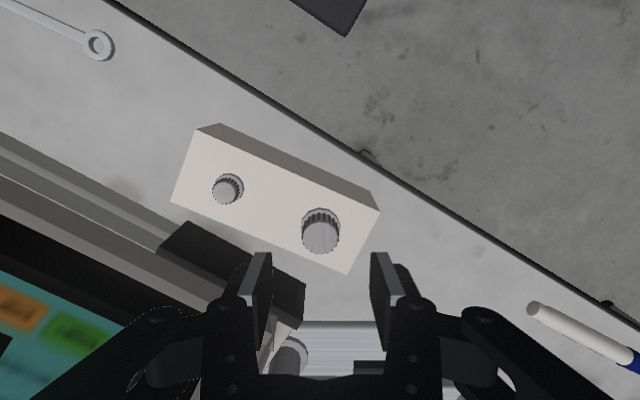

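Call:
play_rows([
  {"fingers": 0,"tx": 0.1,"ty": 0,"tz": 2,"ax": 0,"ay": 0,"az": 0},
  {"fingers": 0,"tx": 0.1,"ty": 0,"tz": 4,"ax": 0,"ay": 0,"az": 0},
  {"fingers": 0,"tx": 0.1,"ty": 0,"tz": 5.3,"ax": 0,"ay": 0,"az": 0},
  {"fingers": 0,"tx": 0.1,"ty": 0,"tz": 5.3,"ax": 0,"ay": 0,"az": 0},
  {"fingers": 0,"tx": 0.1,"ty": 0,"tz": 5.3,"ax": 0,"ay": 0,"az": 0},
])

```text
t: 6.1
ee_pos: [386.5, 240.0, 57.0]
ee_rot: [-0.853, 3.02, 0.002]
contact_force: [0.4, 0.2, -0.1]
opening: 0.504
```

```bash
python3 - <<'E'
from h import *
o=st()
w=r.camera('wrist')
cv2.imwrite('pics/w6.png',w[:,:,::-1])
st()
E
```

```text
t 6.10 pos [386.5 240.   57. ] thy 121.5 z [ 0.003  0.002 -1.   ] F [ 0.4  0.2 -0.1] open 0.504 q [ 0.56  0.29 -0.6   0.67  0.    0.  ]
t 6.15 pos [387.  240.1  57.6] thy 121.5 z [ 0.004  0.003 -1.   ] F [ 1.3  1.  -0.8] open 0.500 q [ 0.56  0.29 -0.6   0.67  0.    0.  ]
```

View pics/w6.png

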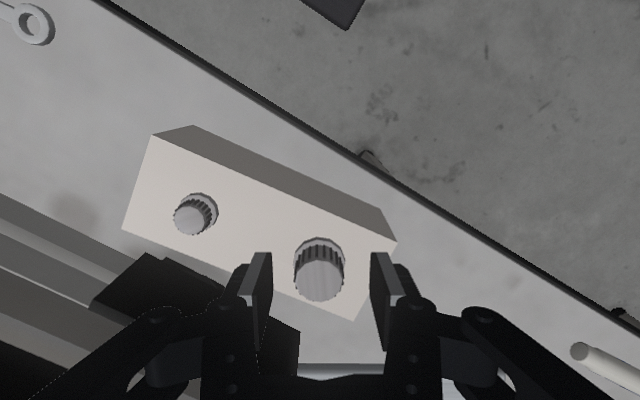

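```bash
python3 - <<'E'
from h import *
o=st()
p=o['ee_pos']; e=np.array([-.854,-.521,0])
for d in (0,2,4): print(d,proj('wrist',[p*[1,1,0]+e*d+[0,0,70]],o))
print(back('wrist',(319.5,280),70,o))
E
```

```text
t 6.15 pos [387.  240.1  57.6] thy 121.5 z [ 0.004  0.003 -1.   ] F [ 1.3  1.  -0.8] open 0.500 q [ 0.56  0.29 -0.6   0.67  0.    0.  ]
0 [[321.23476914 286.68606516]]
2 [[321.24443982 282.34007811]]
4 [[321.25419006 277.96057643]]
[384.72794073 237.91112644  70.        ]
```

Call:
play_rows([
  {"fingers": 0,"tx": 0.25,"ty": 0,"tz": 0.1,"ax": 0,"ay": 0,"az": 0},
  {"fingers": 0,"tx": 0.25,"ty": 0,"tz": 0.1,"ax": 0,"ay": 0,"az": 0},
  {"fingers": -1,"tx": 0.25,"ty": 0,"tz": 0.1,"ax": 0,"ay": 0,"az": 0},
  {"fingers": -1,"tx": 0.25,"ty": 0,"tz": 0.1,"ax": 0,"ay": 0,"az": 0},
  {"fingers": -1,"tx": 0.25,"ty": 0,"tz": 0.1,"ax": 0,"ay": 0,"az": 0},
  {"fingers": -1,"tx": 0.25,"ty": 0,"tz": 0.1,"ax": 0,"ay": 0,"az": 0},
  {"fingers": -1,"tx": 0.25,"ty": 0,"tz": 0.1,"ax": 0,"ay": 0,"az": 0},
], force=50)

```text
t: 6.73
ee_pos: [385.3, 239.1, 57.4]
ee_rot: [-0.852, 3.018, 0.003]
contact_force: [-1.2, -0.7, 4.8]
opening: 0.212
```

```bash
python3 - <<'E'
from h import *
o=st()
w=r.camera('wrist')
cv2.imwrite('pics/w7.png',w[:,:,::-1])
st()
E
```

```text
t 6.73 pos [385.3 239.1  57.4] thy 121.5 z [ 0.005  0.003 -1.   ] F [-1.2 -0.7  4.8] open 0.212 q [ 0.56  0.29 -0.6   0.67  0.    0.  ]
t 6.78 pos [385.3 239.1  57.4] thy 121.5 z [ 0.005  0.003 -1.   ] F [-0.5 -0.2  6.2] open 0.206 q [ 0.56  0.29 -0.6   0.67  0.    0.  ]
```

View pics/w7.png

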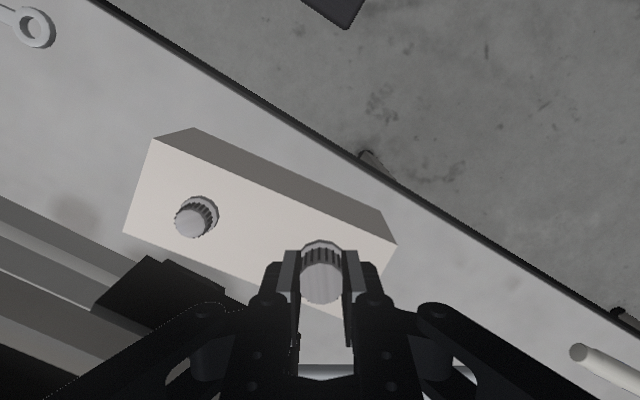

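Knob gripped between the pads at (321,280). Lifting straight up.

Call:
play_rows([
  {"fingers": -1,"tx": 0,"ty": 0,"tz": -2,"ax": 0,"ay": 0,"az": 0},
  {"fingers": -1,"tx": 0,"ty": 0,"tz": -4.5,"ax": 0,"ay": 0,"az": 0},
  {"fingers": -1,"tx": 0,"ty": 0,"tz": -7.5,"ax": 0,"ay": 0,"az": 0},
  {"fingers": -1,"tx": 0,"ty": 0,"tz": -9.5,"ax": 0,"ay": 0,"az": 0},
  {"fingers": -1,"tx": 0,"ty": 0,"tz": -10,"ax": 0,"ay": 0,"az": 0},
  {"fingers": -1,"tx": 0,"ty": 0,"tz": -10,"ax": 0,"ay": 0,"az": 0},
])

```text
t: 7.28
ee_pos: [386.1, 239.5, 158.9]
ee_rot: [-0.851, 3.015, 0.005]
contact_force: [0.8, -0.0, -0.4]
opening: 0.204
```

```bash
python3 - <<'E'
from h import *
o=st()
w=r.camera('wrist')
cv2.imwrite('pics/w8.png',w[:,:,::-1])
s=r.camera('scene');crop(s[:,:,::-1],180,200,350,350,4.5,'pics/s8.png')
st()
print(delta((474.3,336,160),down(121.4)))
E
```

```text
t 7.28 pos [386.1 239.5 158.9] thy 121.5 z [ 0.008  0.006 -1.   ] F [ 0.8 -0.  -0.4] open 0.204 q [ 0.55  0.18 -0.44  0.94  0.    0.  ]
t 7.38 pos [384.3 238.4 156.5] thy 121.5 z [ 0.004  0.003 -1.   ] F [ 0.2  0.6 -0.2] open 0.208 q [ 0.55  0.18 -0.45  0.94  0.    0.  ]
(array([-12.77647865,   3.61534641,  -0.28447944]), array([0.02869208, 0.26983951, 0.11918576]))
```

View pics/w8.png

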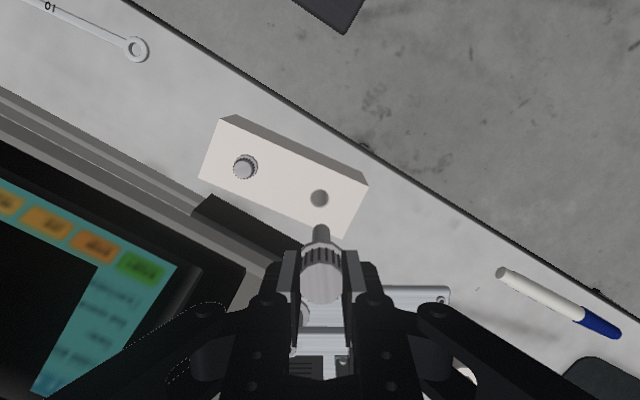

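View pics/s8.png

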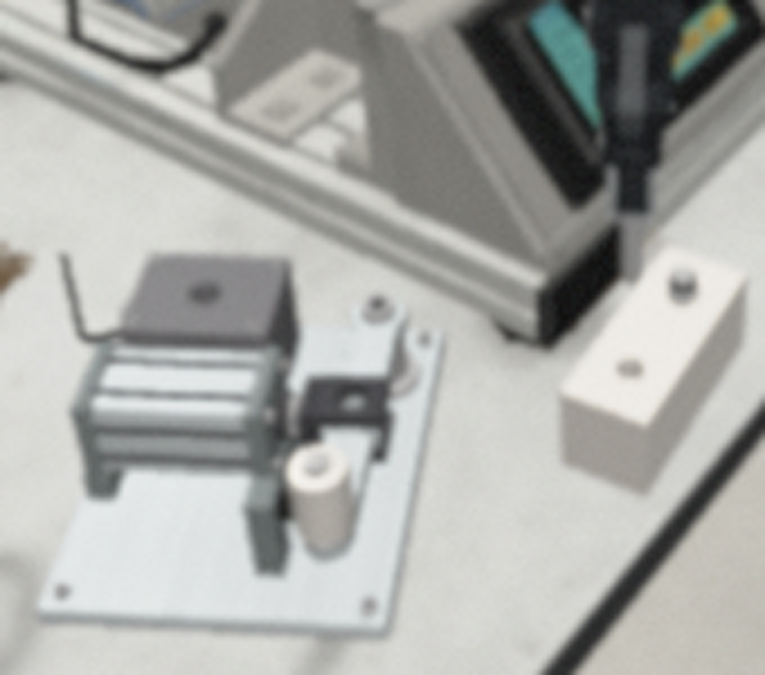

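The wrist view shows the pin held upright, its nose at (321,228) and the empty block hole at (319,198). I'll use that as a reference: at the same height over the fork, the fork hole should appear at the same pixel.

Call:
play_rows([
  {"fingers": -1,"tx": -3.2,"ty": 0.9,"tz": -1.5,"ax": 0,"ay": 0,"az": 0},
  {"fingers": -1,"tx": -6.4,"ty": 1.8,"tz": -1.5,"ax": 0,"ay": 0,"az": 0},
  {"fingers": -1,"tx": -9.6,"ty": 2.7,"tz": -1.5,"ax": 0,"ay": 0,"az": 0},
  {"fingers": -1,"tx": -12.8,"ty": 3.6,"tz": -1.5,"ax": 0,"ay": 0,"az": 0},
  {"fingers": -1,"tx": -12.8,"ty": 3.6,"tz": -1.5,"ax": 0,"ay": 0,"az": 0},
  {"fingers": -1,"tx": -12.8,"ty": 3.6,"tz": -1.5,"ax": 0,"ay": 0,"az": 0},
])

```text
t: 7.88
ee_pos: [474.4, 336.3, 169.2]
ee_rot: [-0.854, 3.023, 0.0]
contact_force: [-0.9, -1.0, -0.5]
opening: 0.205
```

```bash
python3 - <<'E'
from h import *
import pickle
o=st()
w=r.camera('wrist')
cv2.imwrite('pics/w9.png',w[:,:,::-1]);pickle.dump(o,open('w9.pkl','wb'))
crop(w[:,:,::-1],240,130,400,270,5,'pics/w9c.png')
im=cv2.imread('pics/w8.png');crop(im,240,130,400,270,5,'pics/w8c.png')
E
```

```text
t 7.88 pos [474.4 336.3 169.2] thy 121.6 z [ 0.  0. -1.] F [-0.9 -1.  -0.5] open 0.205 q [ 0.62  0.39 -0.12  1.07  0.    0.07]
```

View pics/w9c.png

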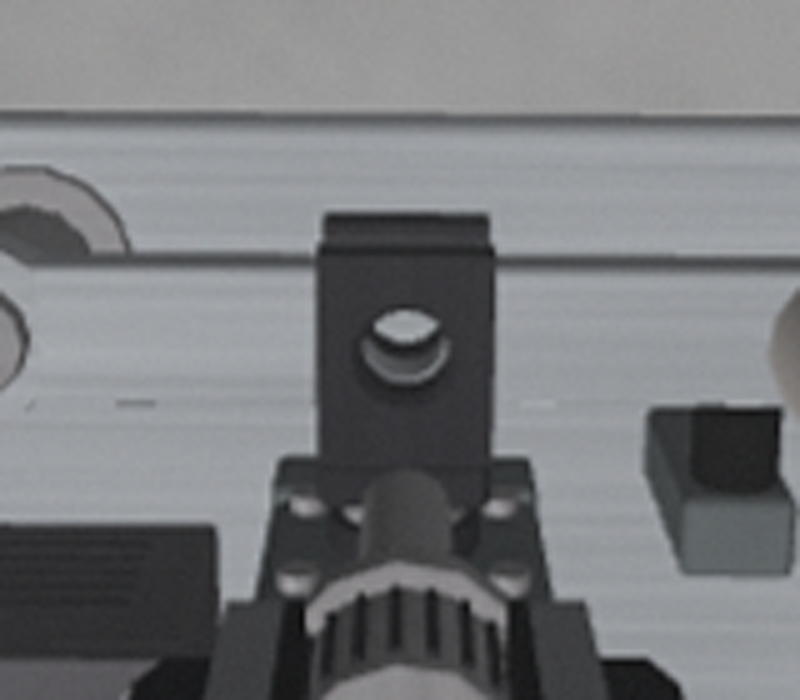

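View pics/w8c.png

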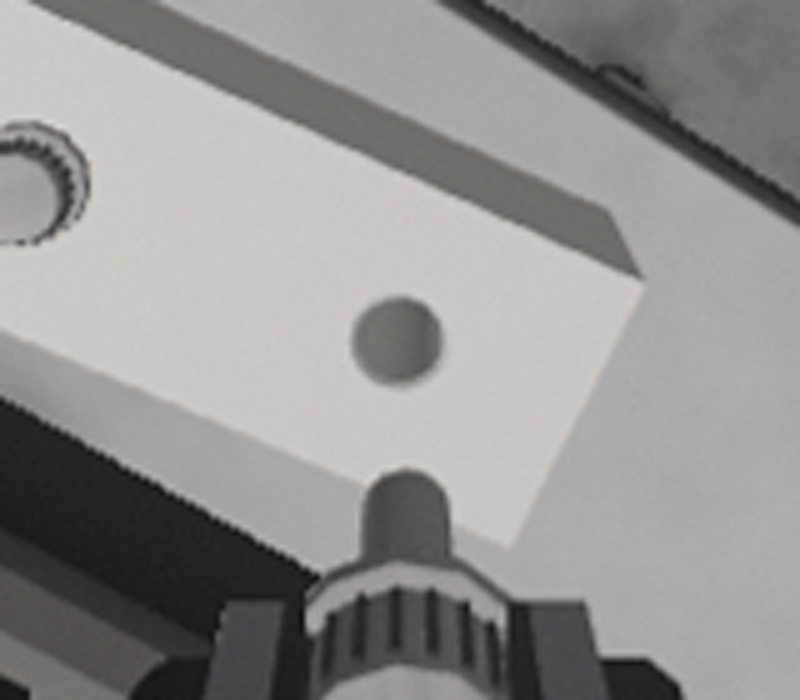

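```bash
python3 - <<'E'
from h import *
import pickle
o=pickle.load(open('w9.pkl','rb'))
p=o['ee_pos']; Rm=Ro.from_rotvec(o['ee_rot']).as_matrix()
for dz in(37,51.5,105.2,108.9):
  for d in (0,): 
    u=proj('wrist',[p+Rm[:,2]*dz],o)[0]; print(dz,u,(u-[240,130]+.5)*5-.5)
f=lambda x,y:(240+(x+.5)/5-.5,130+(y+.5)/5-.5)
print(back('wrist',f(405,347),64,o), back('wrist',f(407,482),169.2-51.5,o))
st()
E
```

```text
37 [321.18627776 239.61178731] [407.93138879 550.05893654]
51.5 [321.17887789 229.93363401] [407.89438947 501.66817005]
105.2 [321.15848336 203.16265644] [407.79241678 367.8132822 ]
108.9 [321.15737631 201.70536507] [407.78688155 360.52682535]
[471.96243478 334.31973226  64.        ] [472.39253554 334.92732198 117.7       ]
t 7.93 pos [473.3 335.2 169.6] thy 121.5 z [-0. -0. -1.] F [-0.3  0.5 -0.7] open 0.206 q [ 0.62  0.38 -0.12  1.07  0.    0.07]
```

Pin axis and fork hole agree to within about 1 mm by both the reference pixel and the calibration. Descending to just above the fork.

Call:
play_rows([
  {"fingers": -1,"tx": 0,"ty": 0,"tz": 2,"ax": 0,"ay": 0,"az": 0},
  {"fingers": -1,"tx": 0,"ty": 0,"tz": 4,"ax": 0,"ay": 0,"az": 0},
  {"fingers": -1,"tx": 0,"ty": 0,"tz": 4.7,"ax": 0,"ay": 0,"az": 0},
  {"fingers": -1,"tx": 0,"ty": 0,"tz": 4.7,"ax": 0,"ay": 0,"az": 0},
  {"fingers": -1,"tx": 0,"ty": 0,"tz": 4.7,"ax": 0,"ay": 0,"az": 0},
])

```text
t: 8.35
ee_pos: [472.2, 334.2, 122.4]
ee_rot: [0.853, -3.021, 0.001]
contact_force: [0.2, -0.5, 0.1]
opening: 0.205
```

```bash
python3 - <<'E'
from h import *
import pickle
o=st()
w=r.camera('wrist')
crop(w[:,:,::-1],240,130,400,270,5,'pics/w10c.png')
s=r.camera('scene');crop(s[:,:,::-1],200,220,320,330,6.5,'pics/s10.png')
st()
E
```

```text
t 8.35 pos [472.2 334.2 122.4] thy 121.5 z [-0.002 -0.001 -1.   ] F [ 0.2 -0.5  0.1] open 0.205 q [ 0.62  0.42 -0.2   0.96 -0.    0.07]
t 8.45 pos [473.6 335.3 123.7] thy 121.5 z [ 0.001  0.001 -1.   ] F [ 0.1  0.1 -1.1] open 0.208 q [ 0.62  0.42 -0.2   0.96  0.    0.07]
```

View pics/w10c.png

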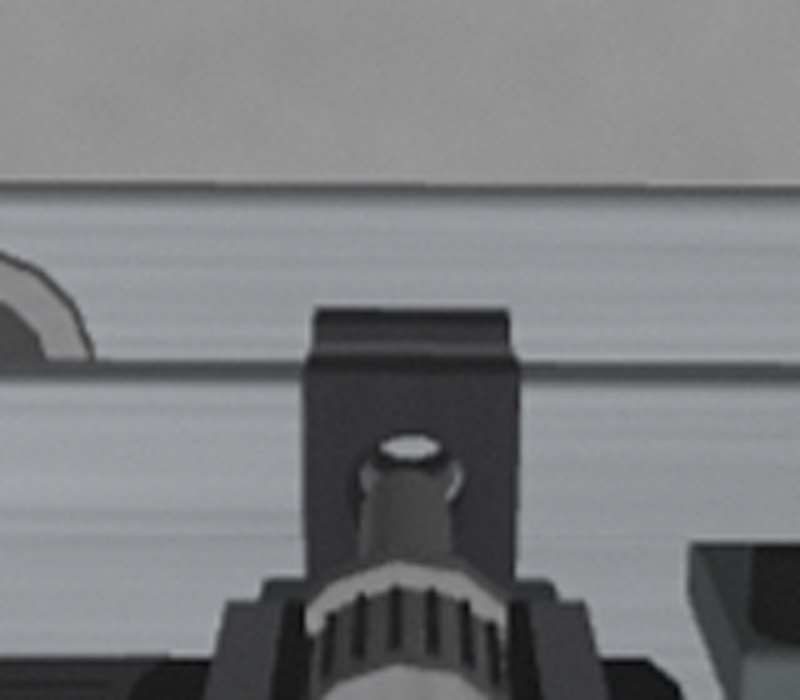

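View pics/s10.png

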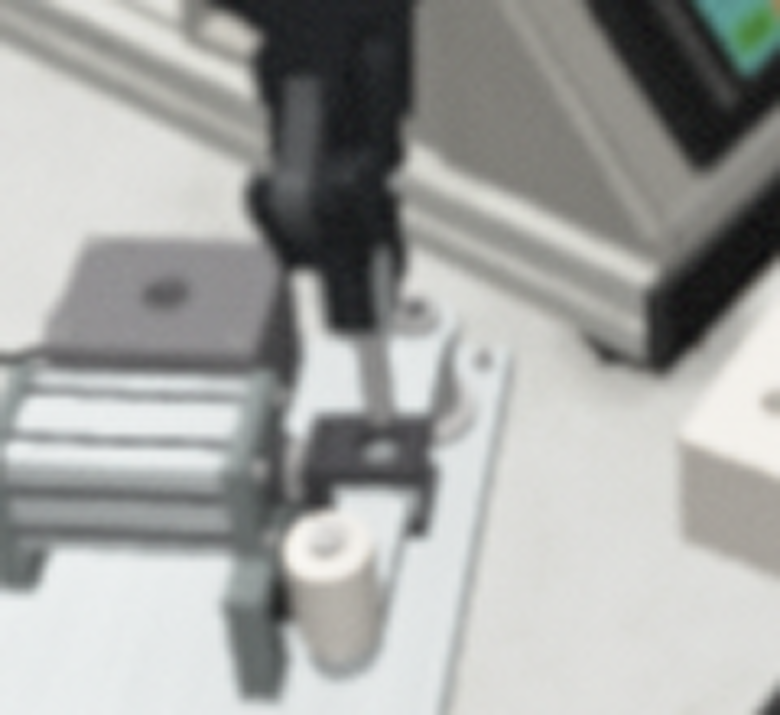

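The nose sits over the hole in both views. Inserting step by step.

Call:
play_rows([
  {"fingers": -1,"tx": 0,"ty": 0,"tz": 0.6,"ax": 0,"ay": 0,"az": 0},
  {"fingers": -1,"tx": 0,"ty": 0,"tz": 1.1,"ax": 0,"ay": 0,"az": 0},
  {"fingers": -1,"tx": 0,"ty": 0,"tz": 1.5,"ax": 0,"ay": 0,"az": 0},
  {"fingers": -1,"tx": 0,"ty": 0,"tz": 1.9,"ax": 0,"ay": 0,"az": 0},
  {"fingers": -1,"tx": 0,"ty": 0,"tz": 1.9,"ax": 0,"ay": 0,"az": 0},
])

```text
t: 8.87
ee_pos: [473.0, 334.9, 103.7]
ee_rot: [0.853, -3.023, 0.0]
contact_force: [0.5, 0.1, -0.3]
opening: 0.205
```

```bash
python3 - <<'E'
from h import *
o=st()
w=r.camera('wrist')
crop(w[:,:,::-1],240,130,400,270,5,'pics/w11c.png')
E
```

```text
t 8.87 pos [473.  334.9 103.7] thy 121.5 z [-0.001 -0.    -1.   ] F [ 0.5  0.1 -0.3] open 0.205 q [ 0.62  0.43 -0.23  0.91  0.    0.07]
```

View pics/w11c.png

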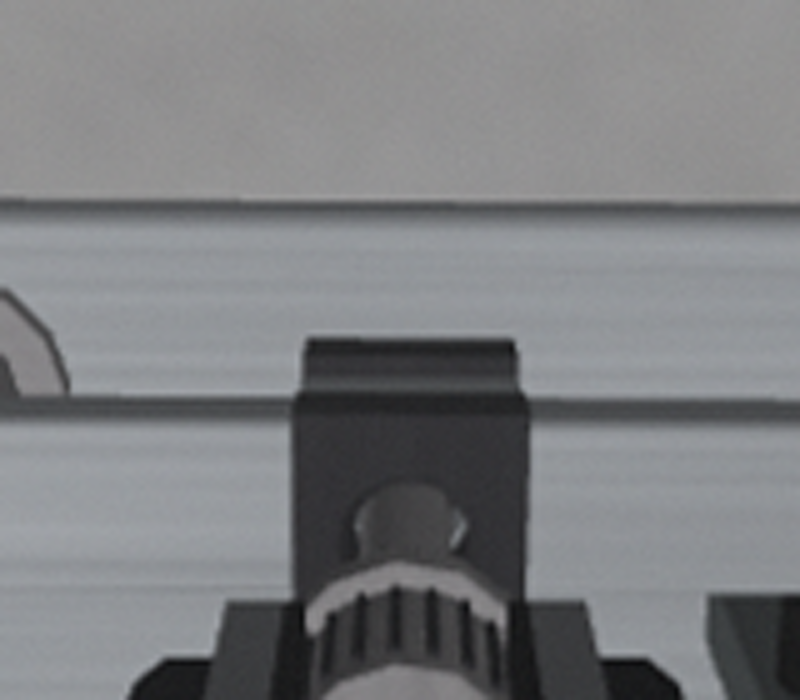

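Call:
play_rows([
  {"fingers": -1,"tx": 0,"ty": 0.03,"tz": 0.6,"ax": 0,"ay": 0,"az": 0},
  {"fingers": -1,"tx": 0,"ty": 0.03,"tz": 1.1,"ax": 0,"ay": 0,"az": 0},
  {"fingers": -1,"tx": 0,"ty": 0.03,"tz": 1.6,"ax": 0,"ay": 0,"az": 0},
  {"fingers": -1,"tx": 0,"ty": 0.03,"tz": 2,"ax": 0,"ay": 0,"az": 0},
  {"fingers": -1,"tx": 0,"ty": 0.03,"tz": 2,"ax": 0,"ay": 0,"az": 0},
])

```text
t: 9.33
ee_pos: [472.6, 334.9, 82.9]
ee_rot: [0.853, -3.022, 0.001]
contact_force: [-0.1, 1.1, -1.0]
opening: 0.203
```

```bash
python3 - <<'E'
from h import *
o=st()
w=r.camera('wrist')
crop(w[:,:,::-1],240,130,400,270,5,'pics/w12c.png')
E
```

```text
t 9.33 pos [472.6 334.9  82.9] thy 121.5 z [-0.001 -0.001 -1.   ] F [-0.1  1.1 -1. ] open 0.203 q [ 0.62  0.45 -0.26  0.87 -0.    0.07]
```

View pics/w12c.png

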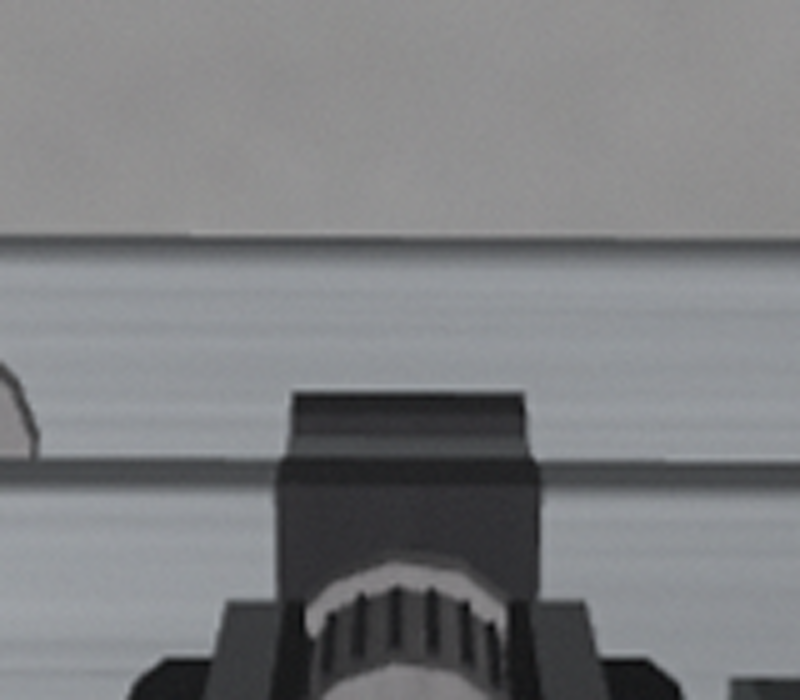

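Call:
play_rows([
  {"fingers": -1,"tx": 0,"ty": 0,"tz": 0.4,"ax": 0,"ay": 0,"az": 0},
  {"fingers": -1,"tx": 0,"ty": 0,"tz": 0.8,"ax": 0,"ay": 0,"az": 0},
  {"fingers": -1,"tx": 0,"ty": 0,"tz": 1.1,"ax": 0,"ay": 0,"az": 0},
  {"fingers": -1,"tx": 0,"ty": 0,"tz": 1.2,"ax": 0,"ay": 0,"az": 0},
  {"fingers": -1,"tx": 0,"ty": 0,"tz": 1.2,"ax": 0,"ay": 0,"az": 0},
])

```text
t: 9.8
ee_pos: [472.7, 335.0, 71.5]
ee_rot: [0.853, -3.022, 0.001]
contact_force: [-1.0, 0.4, 1.8]
opening: 0.204
```

```bash
python3 - <<'E'
from h import *
o=st()
s=r.camera('scene');crop(s[:,:,::-1],200,220,320,330,6.5,'pics/s13.png')
E
```

```text
t 9.80 pos [472.7 335.   71.5] thy 121.5 z [-0.001 -0.001 -1.   ] F [-1.   0.4  1.8] open 0.204 q [ 0.62  0.46 -0.27  0.84 -0.    0.07]
```

View pics/s13.png

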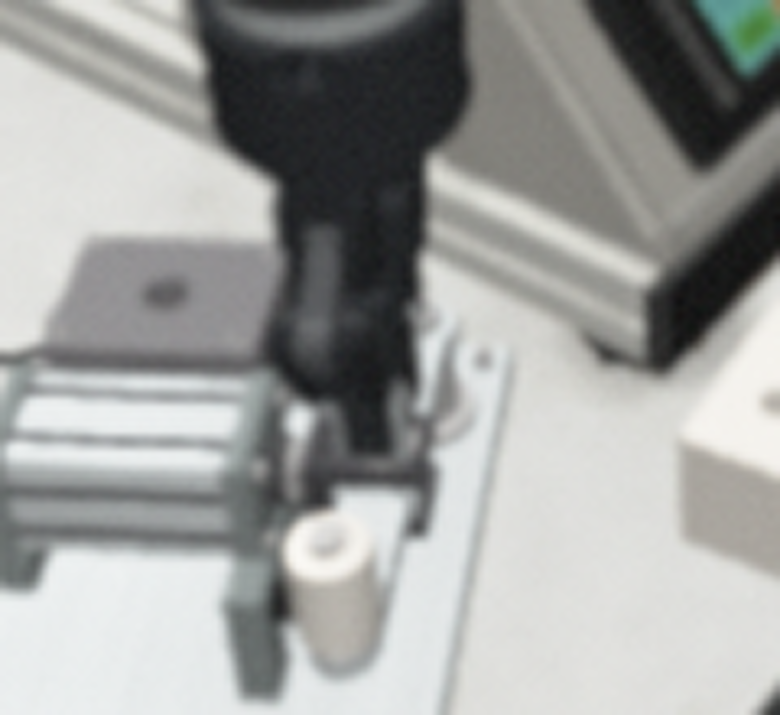

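Height matches the expected seat (TCP 71.5 mm against 71.4 mm). Pressing a touch further until contact.

Call:
play_rows([
  {"fingers": -1,"tx": 0,"ty": 0,"tz": 0.15,"ax": 0,"ay": 0,"az": 0},
  {"fingers": -1,"tx": 0,"ty": 0,"tz": 0.3,"ax": 0,"ay": 0,"az": 0},
  {"fingers": -1,"tx": 0,"ty": 0,"tz": 0.3,"ax": 0,"ay": 0,"az": 0},
])

```text
t: 10.1
ee_pos: [472.8, 335.0, 71.3]
ee_rot: [-0.853, 3.023, 0.0]
contact_force: [-5.0, -3.9, 18.9]
opening: 0.205
```

```bash
python3 - <<'E'
from h import *
o=st()
E
```

```text
t 10.10 pos [472.8 335.   71.3] thy 121.5 z [ 0.  0. -1.] F [-5.  -3.9 18.9] open 0.205 q [ 0.62  0.46 -0.27  0.84 -0.    0.07]
```

Call:
play_rows([
  {"fingers": -1,"tx": 0,"ty": 0,"tz": -0.2,"ax": 0,"ay": 0,"az": 0},
  {"fingers": -0.1,"tx": 0,"ty": 0,"tz": -0.2,"ax": 0,"ay": 0,"az": 0},
  {"fingers": -0.1,"tx": 0,"ty": 0,"tz": -0.2,"ax": 0,"ay": 0,"az": 0},
  {"fingers": -0.1,"tx": 0,"ty": 0,"tz": -0.2,"ax": 0,"ay": 0,"az": 0},
  {"fingers": -0.1,"tx": 0,"ty": 0,"tz": -3,"ax": 0,"ay": 0,"az": 0},
  {"fingers": -0.1,"tx": 0,"ty": 0,"tz": -6,"ax": 0,"ay": 0,"az": 0},
  {"fingers": -0.1,"tx": 0,"ty": 0,"tz": -10,"ax": 0,"ay": 0,"az": 0},
  {"fingers": -0.1,"tx": 0,"ty": 0,"tz": -11,"ax": 0,"ay": 0,"az": 0},
])

```text
t: 10.77
ee_pos: [475.1, 336.7, 186.4]
ee_rot: [-0.851, 3.016, 0.004]
contact_force: [1.2, 0.3, 0.3]
opening: 0.451
```

```bash
python3 - <<'E'
from h import *
import pickle
o=st()
w=r.camera('wrist')
cv2.imwrite('pics/w14.png',w[:,:,::-1]);
s=r.camera('scene');crop(s[:,:,::-1],200,220,320,330,6.5,'pics/s14.png')
st()
E
```

```text
t 10.77 pos [475.1 336.7 186.4] thy 121.5 z [ 0.007  0.005 -1.   ] F [1.2 0.3 0.3] open 0.451 q [ 0.62  0.37 -0.09  1.1   0.    0.07]
t 10.87 pos [474.7 336.4 184.1] thy 121.5 z [ 0.005  0.004 -1.   ] F [ 0.2 -0.1 -0.3] open 0.450 q [ 0.62  0.37 -0.1   1.09  0.    0.07]
```

View pics/w14.png

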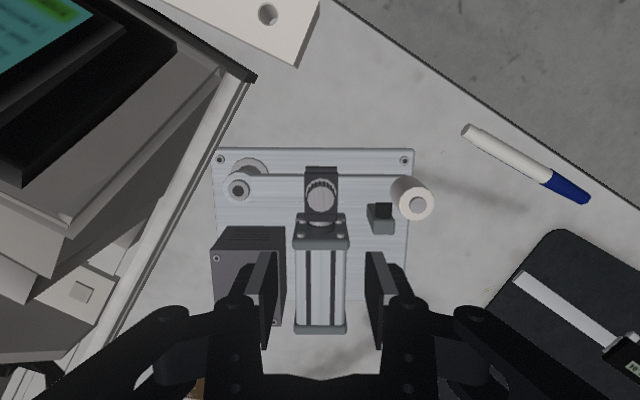

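View pics/s14.png

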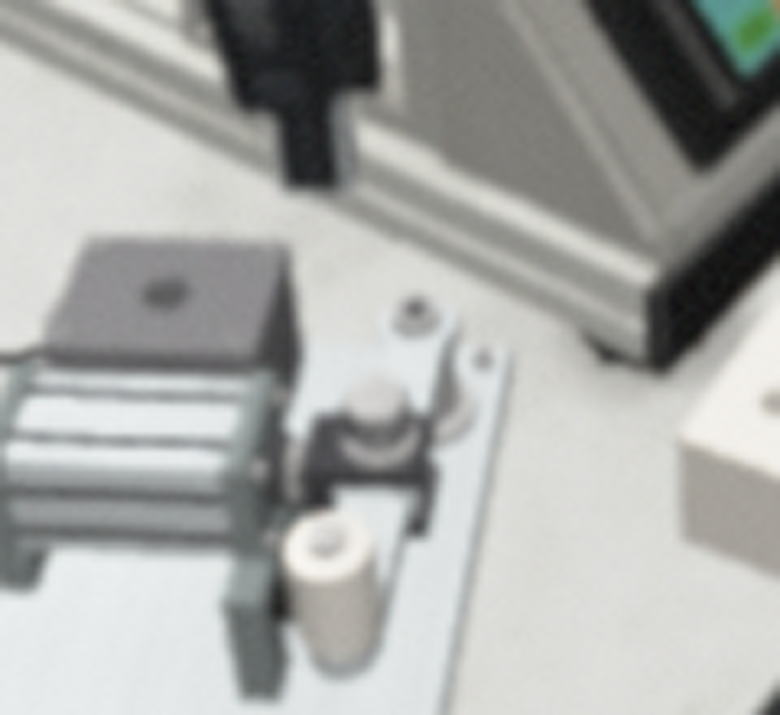

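The pin's flange sits flush on the fork and the arm is on its stop in both views. Next is the screwdriver.

```bash
python3 - <<'E'
from h import *
o=st()
print(delta((440,40,300),down(85)))
E
```

```text
t 10.87 pos [474.7 336.4 184.1] thy 121.5 z [ 0.005  0.004 -1.   ] F [ 0.2 -0.1 -0.3] open 0.450 q [ 0.62  0.37 -0.1   1.09  0.    0.07]
(array([ 18.3781391 , -23.44568541, -11.72528474]), array([ 0.14528131,  0.35518921, 36.52864126]))
```

Call:
play_rows([
  {"fingers": 0.2,"tx": 1,"ty": -1,"tz": -4,"ax": 0,"ay": 0.3,"az": 5},
  {"fingers": 0.2,"tx": 3,"ty": -3,"tz": -7,"ax": 0,"ay": 0.3,"az": 10},
  {"fingers": 0.2,"tx": 5,"ty": -6,"tz": -9.5,"ax": 0,"ay": 0.3,"az": 16},
  {"fingers": 0.2,"tx": 7.5,"ty": -9,"tz": -11.5,"ax": 0,"ay": 0.3,"az": 22},
  {"fingers": 0.2,"tx": 10,"ty": -12.2,"tz": -11.7,"ax": 0,"ay": 0.3,"az": 28},
  {"fingers": 0.2,"tx": 12.5,"ty": -15.4,"tz": -11.7,"ax": 0,"ay": 0.3,"az": 34},
  {"fingers": 0.2,"tx": 15,"ty": -18.6,"tz": -11.7,"ax": 0,"ay": 0.3,"az": 37},
  {"fingers": 0.2,"tx": 17.5,"ty": -21.8,"tz": -11.7,"ax": 0,"ay": 0.3,"az": 40},
])

```text
t: 11.53
ee_pos: [437.9, 58.6, 298.1]
ee_rot: [-0.235, -3.131, -0.003]
contact_force: [0.9, -0.7, 0.0]
opening: 0.598
```

```bash
python3 - <<'E'
from h import *
o=st()
print(delta((400,-240,300),down(50)))
E
```

```text
t 11.53 pos [437.9  58.6 298.1] thy 81.4 z [-0.002  0.002 -1.   ] F [ 0.9 -0.7  0. ] open 0.598 q [ 0.13  0.1  -0.17  1.31  0.    0.28]
(array([ -0.70831661, -30.08599615,  -0.25278057]), array([ 0.07584571, -0.16622875, 31.42063464]))
```

Call:
play_rows([
  {"fingers": 0.4,"tx": -0.1,"ty": -4,"tz": -0.3,"ax": 0,"ay": 0,"az": 5},
  {"fingers": 0.4,"tx": -0.2,"ty": -8,"tz": -0.3,"ax": 0,"ay": 0,"az": 10},
  {"fingers": 0.4,"tx": -0.3,"ty": -12,"tz": -0.3,"ax": 0,"ay": 0,"az": 15},
  {"fingers": 0.4,"tx": -0.4,"ty": -16,"tz": -0.3,"ax": 0,"ay": 0,"az": 20},
  {"fingers": 0.4,"tx": -0.5,"ty": -20,"tz": -0.3,"ax": 0,"ay": 0,"az": 25},
  {"fingers": 0.4,"tx": -0.6,"ty": -24,"tz": -0.3,"ax": 0,"ay": 0,"az": 31},
  {"fingers": 0.4,"tx": -0.7,"ty": -28,"tz": -0.3,"ax": 0,"ay": 0,"az": 31},
  {"fingers": 0.4,"tx": -0.7,"ty": -30,"tz": -0.3,"ax": 0,"ay": 0,"az": 31},
])

```text
t: 12.2
ee_pos: [398.8, -242.7, 298.3]
ee_rot: [-1.067, -2.949, -0.001]
contact_force: [0.2, -0.0, 0.2]
opening: 0.702
```

```bash
python3 - <<'E'
from h import *
o=st()
print(delta((389,-311,285),down(50)))
E
```

```text
t 12.20 pos [ 398.8 -242.7  298.3] thy 50.2 z [-0.005  0.002 -1.   ] F [ 0.2 -0.   0.2] open 0.702 q [-0.55  0.14 -0.12  1.32 -0.    0.15]
(array([-3.62724688, -5.87114876,  1.31365961]), array([-0.0772953 , -0.30372859,  0.21010168]))
```

Call:
play_rows([
  {"fingers": 0.4,"tx": -2,"ty": -3,"tz": 0.5,"ax": 0,"ay": -0.3,"az": 0},
  {"fingers": 0.4,"tx": -3.6,"ty": -5.9,"tz": 1.3,"ax": 0,"ay": -0.3,"az": 0},
  {"fingers": 0.4,"tx": -3.6,"ty": -5.9,"tz": 1.3,"ax": 0,"ay": -0.3,"az": 0},
  {"fingers": 0.4,"tx": -3.6,"ty": -5.9,"tz": 1.3,"ax": 0,"ay": -0.3,"az": 0},
])

```text
t: 12.53
ee_pos: [387.2, -311.6, 282.4]
ee_rot: [-1.072, -2.947, -0.001]
contact_force: [-0.5, 0.1, 0.4]
opening: 0.701
```

```bash
python3 - <<'E'
from h import *
o=st()
w=r.camera('wrist')
st()
cv2.imwrite('pics/w15.png',w[:,:,::-1])
p=o['ee_pos']
print(proj('wrist',[[p[0],p[1],178],[p[0],p[1],88]],o),proj('wrist',[[388.5,-311.5,178],[388.5,-311.5,88]],o))
E
```

```text
t 12.53 pos [ 387.2 -311.6  282.4] thy 50.0 z [-0.005  0.003 -1.   ] F [-0.5  0.1  0.4] open 0.701 q [-0.68  0.2  -0.09  1.29 -0.    0.02]
t 12.58 pos [ 387.7 -310.6  283.2] thy 50.1 z [-0.004  0.002 -1.   ] F [ 1.  -0.  -0.1] open 0.700 q [-0.68  0.2  -0.09  1.29 -0.    0.02]
[[322.6857539  202.86134432]
 [322.37142368 176.30993946]] [[323.89149926 204.04835577]
 [323.27516336 177.21946056]]
```

View pics/w15.png

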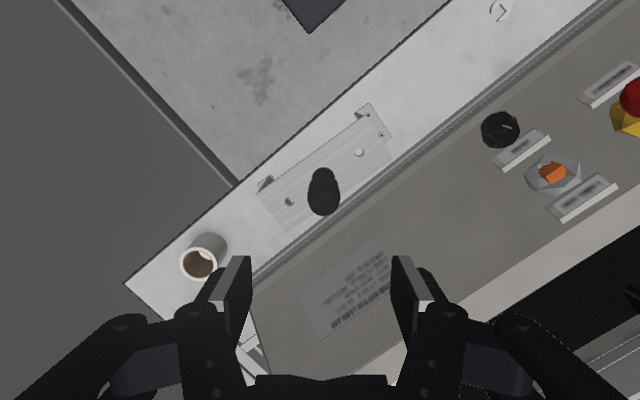

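The wrist view shows the handle's top at (323,197), centred between the open fingers. I'm descending over it and gripping.

Call:
play_rows([
  {"fingers": 0.4,"tx": 0,"ty": 0,"tz": 4,"ax": 0,"ay": 0,"az": 0},
  {"fingers": 0.4,"tx": 0,"ty": 0,"tz": 8,"ax": 0,"ay": 0,"az": 0},
  {"fingers": 0.4,"tx": -0.1,"ty": 0,"tz": 11,"ax": 0,"ay": 0,"az": 0},
  {"fingers": 0.4,"tx": -0.1,"ty": 0,"tz": 14,"ax": 0,"ay": 0,"az": 0},
  {"fingers": 0.4,"tx": -0.1,"ty": 0,"tz": 15.4,"ax": 0,"ay": 0,"az": 0},
  {"fingers": 0.4,"tx": -0.1,"ty": 0,"tz": 15.4,"ax": 0,"ay": 0,"az": 0},
  {"fingers": 0.4,"tx": -0.1,"ty": 0,"tz": 15.4,"ax": 0,"ay": 0,"az": 0},
], force=80)

```text
t: 13.17
ee_pos: [387.6, -309.2, 128.7]
ee_rot: [-1.066, -2.948, -0.003]
contact_force: [-0.0, 0.5, 1.5]
opening: 0.699
```

```bash
python3 - <<'E'
from h import *
o=st()
w=r.camera('wrist')
st()
cv2.imwrite('pics/w16.png',w[:,:,::-1])
s=r.camera('scene');crop(s[:,:,::-1],370,80,470,210,4.5,'pics/s16.png')
E
```

```text
t 13.17 pos [ 387.6 -309.2  128.7] thy 50.2 z [-0.006  0.004 -1.   ] F [-0.   0.5  1.5] open 0.699 q [-0.67  0.28 -0.39  0.91 -0.    0.02]
t 13.22 pos [ 388.5 -310.2  129.8] thy 50.2 z [-0.003  0.002 -1.   ] F [-0.3 -0.1 -0.2] open 0.701 q [-0.67  0.28 -0.39  0.91 -0.    0.02]
```

View pics/w16.png

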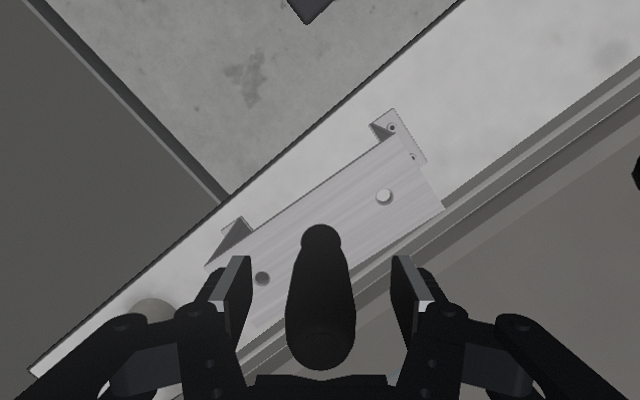

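View pics/s16.png

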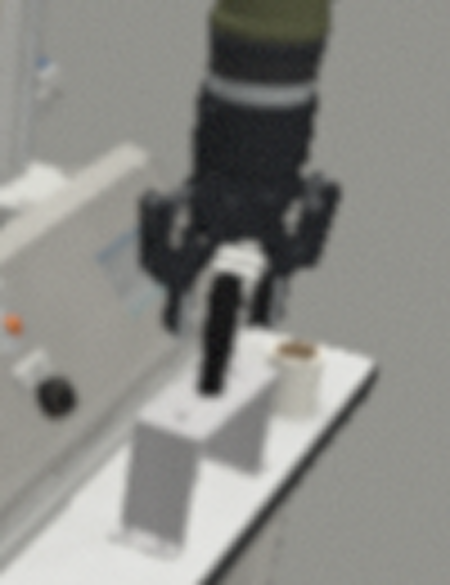

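```bash
python3 - <<'E'
from h import *
o=st()
p=o['ee_pos'];e=np.array([-.766,.643,0])
for d in(0,3,6):print(proj('wrist',[p*[1,1,0]+e*d+[0,0,178],p*[1,1,0]+e*d+[0,0,88]],o))
E
```

```text
t 13.27 pos [ 389.  -310.9  130.5] thy 50.2 z [-0.002  0.001 -1.   ] F [ 0.5 -0.6  0.3] open 0.700 q [-0.67  0.28 -0.38  0.91 -0.    0.02]
[[324.39346864 341.45089978]
 [323.02951135 234.31667154]]
[[324.44726442 333.27576379]
 [323.05455159 229.29387157]]
[[324.50196042 324.98301903]
 [323.07983481 224.22754722]]
```

Call:
play_rows([
  {"fingers": -1,"tx": 0,"ty": 0,"tz": 0,"ax": 0,"ay": 0,"az": 0},
  {"fingers": -1,"tx": 0,"ty": 0,"tz": 0,"ax": 0,"ay": 0,"az": 0},
  {"fingers": -1,"tx": 0,"ty": 0,"tz": 0,"ax": 0,"ay": 0,"az": 0},
  {"fingers": -1,"tx": 0,"ty": 0,"tz": 0,"ax": 0,"ay": 0,"az": 0},
  {"fingers": -1,"tx": 0,"ty": 0,"tz": 0,"ax": 0,"ay": 0,"az": 0},
  {"fingers": -1,"tx": 0,"ty": 0,"tz": 0,"ax": 0,"ay": 0,"az": 0},
], force=80)

```text
t: 13.77
ee_pos: [390.1, -311.6, 132.1]
ee_rot: [1.069, 2.953, -0.001]
contact_force: [-0.5, 0.6, 6.4]
opening: 0.286
```

```bash
python3 - <<'E'
from h import *
o=st()
E
```

```text
t 13.77 pos [ 390.1 -311.6  132.1] thy 50.2 z [ 0.001 -0.001 -1.   ] F [-0.5  0.6  6.4] open 0.286 q [-0.67  0.28 -0.38  0.91 -0.    0.02]
```

Call:
play_rows([
  {"fingers": -1,"tx": 0,"ty": 0,"tz": -2,"ax": 0,"ay": 0,"az": 0},
  {"fingers": -1,"tx": 0,"ty": 0,"tz": -5,"ax": 0,"ay": 0,"az": 0},
  {"fingers": -1,"tx": 0,"ty": 0,"tz": -9,"ax": 0,"ay": 0,"az": 0},
  {"fingers": -1,"tx": 0,"ty": 0,"tz": -13,"ax": 0,"ay": 0,"az": 0},
  {"fingers": -1,"tx": 0,"ty": 0,"tz": -17,"ax": 0,"ay": 0,"az": 0},
  {"fingers": -1,"tx": 0,"ty": 0,"tz": -21,"ax": 0,"ay": 0,"az": 0},
  {"fingers": -1,"tx": 0,"ty": 0,"tz": -23,"ax": 0,"ay": 0,"az": 0},
  {"fingers": -1,"tx": 0,"ty": 0,"tz": -23,"ax": 0,"ay": 0,"az": 0},
])

```text
t: 14.43
ee_pos: [391.6, -312.9, 367.8]
ee_rot: [1.066, 2.944, -0.006]
contact_force: [0.7, -0.4, -0.8]
opening: 0.285
```

```bash
python3 - <<'E'
from h import *
o=st()
w=r.camera('wrist')
cv2.imwrite('pics/w17.png',w[:,:,::-1])
s=r.camera('scene');crop(s[:,:,::-1],360,0,480,180,3.3,'pics/s17.png')
print(delta((445,-20,370),down(85)))
E
```

```text
t 14.43 pos [ 391.6 -312.9  367.8] thy 50.2 z [ 0.009 -0.007 -1.   ] F [ 0.7 -0.4 -0.8] open 0.285 q [-0.67  0.19  0.12  1.49 -0.    0.02]
(array([14.4654624 , 25.92093011, -0.78118588]), array([ -0.06268648,   0.1657403 , -34.81613474]))
```

View pics/w17.png

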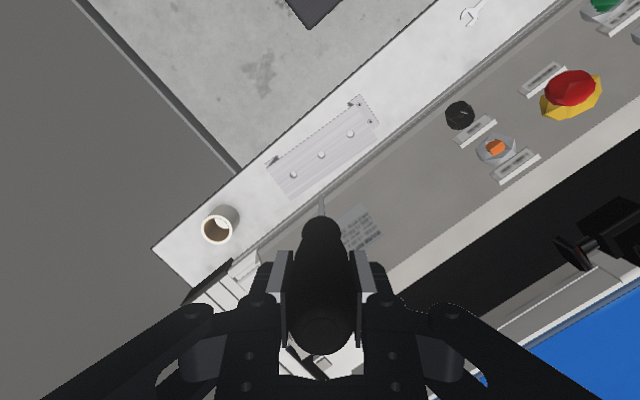

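View pics/s17.png

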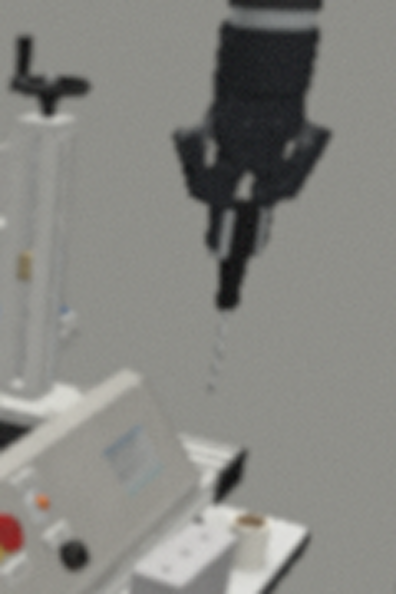

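Screwdriver held upright, blade visible. Carrying it over the machine at TCP z about 370.

Call:
play_rows([
  {"fingers": -1,"tx": 1.9,"ty": 3.4,"tz": -0.5,"ax": 0,"ay": 0,"az": -5},
  {"fingers": -1,"tx": 3.8,"ty": 6.8,"tz": -0.5,"ax": 0,"ay": 0,"az": -10},
  {"fingers": -1,"tx": 5.7,"ty": 10.2,"tz": -0.5,"ax": 0,"ay": 0,"az": -15},
  {"fingers": -1,"tx": 7.6,"ty": 13.6,"tz": -0.5,"ax": 0,"ay": 0,"az": -20},
  {"fingers": -1,"tx": 9.5,"ty": 17,"tz": -0.5,"ax": 0,"ay": 0,"az": -25},
  {"fingers": -1,"tx": 11.4,"ty": 20.4,"tz": -0.5,"ax": 0,"ay": 0,"az": -30},
  {"fingers": -1,"tx": 13.3,"ty": 23.8,"tz": -0.5,"ax": 0,"ay": 0,"az": -35},
  {"fingers": -1,"tx": 14.5,"ty": 26,"tz": -0.5,"ax": 0,"ay": 0,"az": -35},
])

```text
t: 15.2
ee_pos: [444.1, -16.1, 365.0]
ee_rot: [-0.124, -3.137, 0.001]
contact_force: [0.0, -0.0, -2.0]
opening: 0.283
```

```bash
python3 - <<'E'
from h import *
o=st()
print(delta((470,240,365),down(115)),delta((577,326,300),down(115)))
E
```

```text
t 15.20 pos [444.1 -16.1 365. ] thy 85.5 z [-0.002 -0.001 -1.   ] F [ 0. -0. -2.] open 0.283 q [-0.04  0.1   0.    1.48 -0.    0.04]
(array([-0.55709331, 25.73224572, -0.02607387]), array([-1.89426374e-02, -1.10953543e-01, -2.95269079e+01])) (array([-10.55641085,  35.15515757,   6.44867561]), array([-1.89426374e-02, -1.10953543e-01, -2.95269079e+01]))
```

Call:
play_rows([
  {"fingers": -1,"tx": -0.1,"ty": 4,"tz": 0,"ax": 0,"ay": 0,"az": -5},
  {"fingers": -1,"tx": -0.2,"ty": 8,"tz": 0,"ax": 0,"ay": 0,"az": -10},
  {"fingers": -1,"tx": -0.3,"ty": 12,"tz": 0,"ax": 0,"ay": 0,"az": -15},
  {"fingers": -1,"tx": -0.4,"ty": 16,"tz": 0,"ax": 0,"ay": 0,"az": -20},
  {"fingers": -1,"tx": -0.5,"ty": 20,"tz": 0,"ax": 0,"ay": 0,"az": -25},
  {"fingers": -1,"tx": -0.6,"ty": 24,"tz": 0,"ax": 0,"ay": 0,"az": -29.5},
  {"fingers": -1,"tx": -2.5,"ty": 27.5,"tz": 0,"ax": 0,"ay": 0,"az": -29.5},
  {"fingers": -1,"tx": -4.5,"ty": 30.5,"tz": 0,"ax": 0,"ay": 0,"az": -29.5},
])

```text
t: 15.87
ee_pos: [511.7, 286.7, 362.5]
ee_rot: [0.682, -3.061, 0.002]
contact_force: [1.4, 0.3, -1.0]
opening: 0.284
```

```bash
python3 - <<'E'
from h import *
o=st()
print(delta((577,326,260),down(115)))
E
```

```text
t 15.87 pos [511.7 286.7 362.5] thy 115.1 z [-0.005 -0.002 -1.   ] F [ 1.4  0.3 -1. ] open 0.284 q [0.51 0.36 0.35 1.56 0.   0.07]
(array([-7.63504508,  0.78009656, 10.20432691]), array([ 0.01624513, -0.32659271,  0.13215175]))
```

Call:
play_rows([
  {"fingers": -1,"tx": -3.5,"ty": 0.4,"tz": 1.5,"ax": 0,"ay": -0.3,"az": 0},
  {"fingers": -1,"tx": -6.5,"ty": 0.7,"tz": 4,"ax": 0,"ay": -0.3,"az": 0},
  {"fingers": -1,"tx": -7.6,"ty": 0.8,"tz": 7.5,"ax": 0,"ay": -0.3,"az": 0},
  {"fingers": -1,"tx": -7.6,"ty": 0.8,"tz": 10.2,"ax": 0,"ay": -0.3,"az": 0},
  {"fingers": -1,"tx": -7.6,"ty": 0.8,"tz": 10.2,"ax": 0,"ay": -0.3,"az": 0},
  {"fingers": -1,"tx": -7.6,"ty": 0.8,"tz": 10.2,"ax": 0,"ay": -0.3,"az": 0},
])

```text
t: 16.37
ee_pos: [574.3, 324.7, 256.3]
ee_rot: [0.681, -3.058, 0.004]
contact_force: [0.4, 0.5, -0.2]
opening: 0.288
```

```bash
python3 - <<'E'
from h import *
import pickle
o=st()
w=r.camera('wrist');pickle.dump(o,open('w18.pkl','wb'))
st()
cv2.imwrite('pics/w18.png',w[:,:,::-1])
crop(w[:,:,::-1],230,130,410,260,4.4,'pics/w18c.png')
s=r.camera('scene');crop(s[:,:,::-1],180,170,300,320,4,'pics/s18.png')
E
```

```text
t 16.37 pos [574.3 324.7 256.3] thy 115.1 z [-0.008 -0.004 -1.   ] F [ 0.4  0.5 -0.2] open 0.288 q [0.51 0.5  0.3  1.38 0.   0.08]
t 16.42 pos [575.8 325.5 259.4] thy 115.1 z [-0.003 -0.001 -1.   ] F [-1.2  0.8  0. ] open 0.286 q [0.51 0.5  0.31 1.38 0.   0.08]
```

View pics/w18.png

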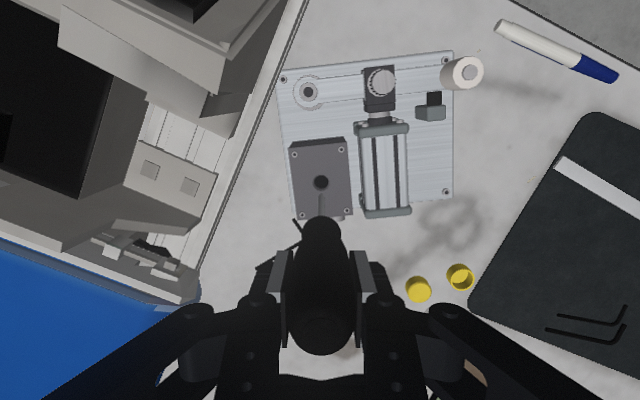

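View pics/w18c.png

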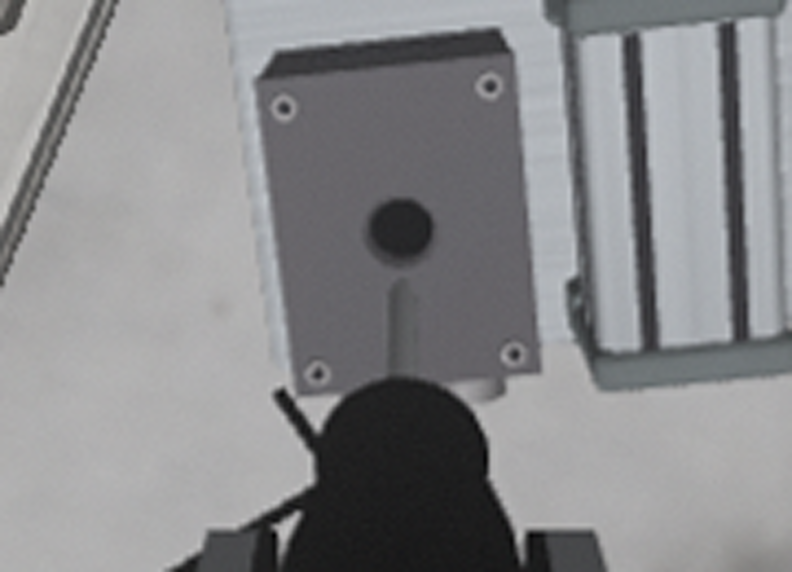

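View pics/s18.png

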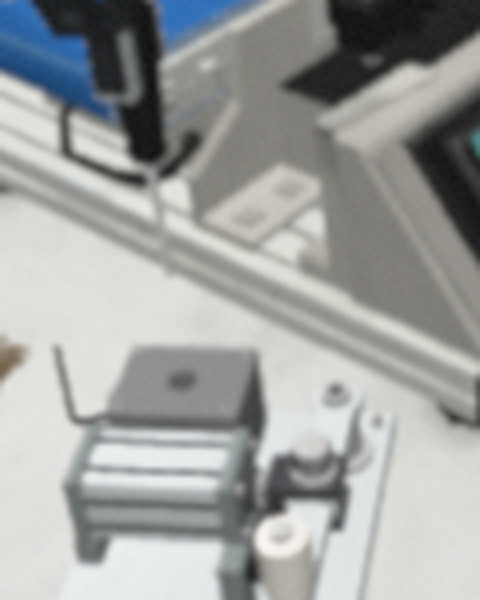

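```bash
python3 - <<'E'
from h import *
import pickle
o=pickle.load(open('w18.pkl','rb'))
f=lambda x,y:(230+(x+.5)/4.4-.5,130+(y+.5)/4.4-.5)
tip=back('wrist',f(404,283),o['ee_pos'][2]-119.1,o);hole=back('wrist',f(400,230),66,o)
R=Ro.from_rotvec(o['ee_rot']).as_matrix()
print(tip,hole,'tool shift mm',R.T@(hole-tip)); 
p=o['ee_pos']+R[:,2]*119.1
print('axis at tip',p, proj('wrist',[p],o), f(404,283))
# scene check
m=lambda x,y:(180+(x+.5)/4-.5,170+(y+.5)/4-.5)
print('scene tip',back('scene',m(170,272),o['ee_pos'][2]-118),'scene hole',back('scene',m(182,379),66))
E
```

```text
[570.47956006 322.97722591 137.16038794] [577.12266086 325.16676887  66.        ] tool shift mm [-7.60768969 -0.81216709 71.0928206 ]
axis at tip [573.32198854 324.22113128 137.16557824] [[321.32781888 197.84460679]] (321.4318181818182, 193.9318181818182)
scene tip [579.1339517  321.28169487 138.26038794] scene hole [579.10327208 326.46256177  66.        ]
```

The wrist view shows the tip at (321,194) and the aperture at (320.5,182). The tip has to move about 6 mm forward (tool -x). I'll correct that, come closer and look again.

Call:
play_rows([
  {"fingers": -1,"tx": -0.4,"ty": 0,"tz": 2,"ax": 0,"ay": 0,"az": 0},
  {"fingers": -1,"tx": -0.55,"ty": 0,"tz": 4,"ax": 0,"ay": 0,"az": 0},
  {"fingers": -1,"tx": -0.55,"ty": 0,"tz": 5.2,"ax": 0,"ay": 0,"az": 0},
  {"fingers": -1,"tx": -0.55,"ty": 0,"tz": 5.2,"ax": 0,"ay": 0,"az": 0},
  {"fingers": -1,"tx": -0.55,"ty": 0,"tz": 5.2,"ax": 0,"ay": 0,"az": 0},
])

```text
t: 16.88
ee_pos: [582.4, 328.5, 211.7]
ee_rot: [-0.682, 3.063, 0.002]
contact_force: [0.6, -0.2, -0.6]
opening: 0.282
```

```bash
python3 - <<'E'
from h import *
import pickle
o=st()
w=r.camera('wrist');pickle.dump(o,open('w19.pkl','wb'))
st()
cv2.imwrite('pics/w19.png',w[:,:,::-1])
crop(w[:,:,::-1],230,130,410,260,4.4,'pics/w19c.png')
s=r.camera('scene');crop(s[:,:,::-1],180,210,280,310,7,'pics/s19.png')
st()
E
```

```text
t 16.88 pos [582.4 328.5 211.7] thy 115.1 z [ 0.003  0.002 -1.   ] F [ 0.6 -0.2 -0.6] open 0.282 q [0.51 0.52 0.21 1.26 0.   0.08]
t 16.93 pos [582.8 328.8 212.3] thy 115.1 z [ 0.004  0.003 -1.   ] F [-0.6  0.1  0.5] open 0.283 q [0.51 0.52 0.21 1.26 0.   0.08]
t 16.98 pos [582.9 328.9 212.4] thy 115.1 z [ 0.005  0.003 -1.   ] F [-0.2  0.3 -0.5] open 0.282 q [0.51 0.52 0.21 1.26 0.   0.08]
```

View pics/w19c.png

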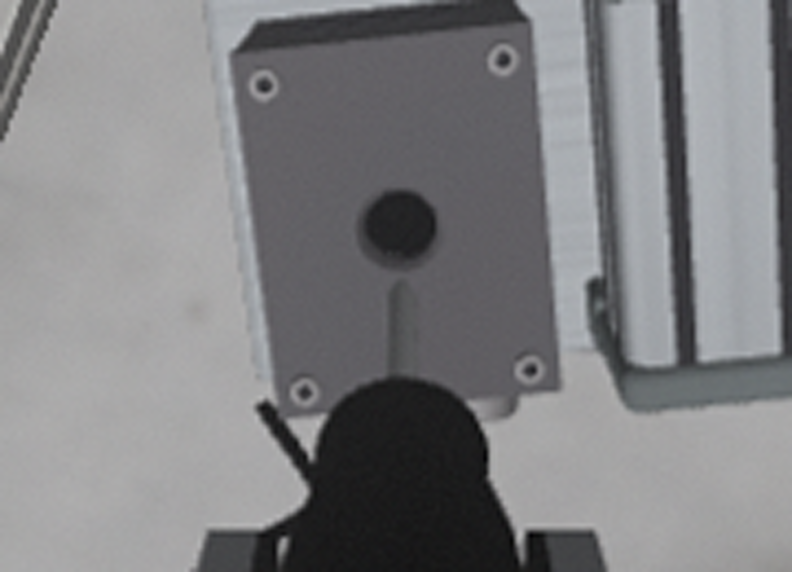

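View pics/s19.png

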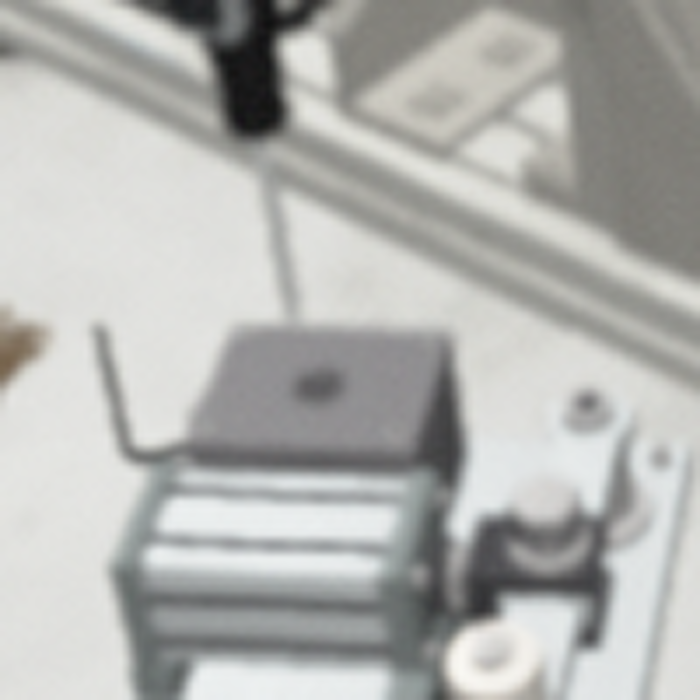

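```bash
python3 - <<'E'
from h import *
import pickle
o=pickle.load(open('w19.pkl','rb'))
o2=dict(o);o2['ee_rot']=down(115.1)
f=lambda x,y:(230+(x+.5)/4.4-.5,130+(y+.5)/4.4-.5)
for oo in(o,o2):
  R=Ro.from_rotvec(oo['ee_rot']).as_matrix()
  tip=back('wrist',f(404,283),o['ee_pos'][2]-119.1,oo);hole=back('wrist',f(400,229),66,oo)
  print(tip,hole,'tool shift mm',R.T@(hole-tip))
  for z in(66,93):print(z,(proj('wrist',[oo['ee_pos']*[1,1,0]+[0,0,z]],oo)[0]-[230,130]+.5)*4.4-.5)
p=o['ee_pos']
print('scene proj of tool axis z=167,92,66 and hole', ((proj('scene',[[p[0],p[1],167],[p[0],p[1],92],[p[0],p[1],66],[578,326.6,66]])-[180,210]+.5)*7-.5).round(0))
E
```

```text
[579.88711423 327.54674334  92.62421326] [577.33098856 325.55777618  66.        ] tool shift mm [ 3.25709241 -0.73201369 26.61191473]
66 [403.00798192 258.81345553]
93 [403.14738042 298.39800859]
[579.52022686 327.29790484  92.62421326] [576.88355552 325.25439561  66.        ] tool shift mm [ 3.25454274 -0.73206374 26.62421326]
66 [403.45979762 261.55340934]
93 [403.55047634 300.82397948]
scene proj of tool axis z=167,92,66 and hole [[258. 129.]
 [295. 321.]
 [307. 383.]
 [321. 385.]]
```

The wrist and scene views agree that the tip is now about 3 mm too far forward. Correcting and going lower.

Call:
play_rows([
  {"fingers": -1,"tx": 0.3,"ty": -0.07,"tz": 0.5,"ax": 0,"ay": 0,"az": 0},
  {"fingers": -1,"tx": 0.35,"ty": -0.07,"tz": 1.3,"ax": 0,"ay": 0,"az": 0},
  {"fingers": -1,"tx": 0.35,"ty": -0.07,"tz": 1.5,"ax": 0,"ay": 0,"az": 0},
  {"fingers": -1,"tx": 0.35,"ty": -0.07,"tz": 1.5,"ax": 0,"ay": 0,"az": 0},
])

```text
t: 17.32
ee_pos: [579.5, 326.5, 196.5]
ee_rot: [-0.682, 3.063, 0.002]
contact_force: [-0.0, -0.1, -0.2]
opening: 0.285
```

```bash
python3 - <<'E'
from h import *
import pickle
o=st()
w=r.camera('wrist');pickle.dump(o,open('w20.pkl','wb'))
st()
cv2.imwrite('pics/w20.png',w[:,:,::-1])
crop(w[:,:,::-1],270,140,370,240,7,'pics/w20c.png')
s=r.camera('scene');crop(s[:,:,::-1],180,210,280,310,7,'pics/s20.png')
st()
E
```

```text
t 17.32 pos [579.5 326.5 196.5] thy 115.1 z [ 0.003  0.002 -1.   ] F [-0.  -0.1 -0.2] open 0.285 q [0.51 0.52 0.17 1.22 0.   0.07]
t 17.37 pos [579.7 326.6 196.8] thy 115.1 z [ 0.004  0.002 -1.   ] F [-0.3  0.6 -0.8] open 0.280 q [0.51 0.52 0.17 1.22 0.   0.07]
t 17.42 pos [579.9 326.7 197.1] thy 115.1 z [ 0.004  0.003 -1.   ] F [-0.3  0.1 -2.1] open 0.287 q [0.51 0.52 0.17 1.22 0.   0.07]
```

View pics/w20c.png

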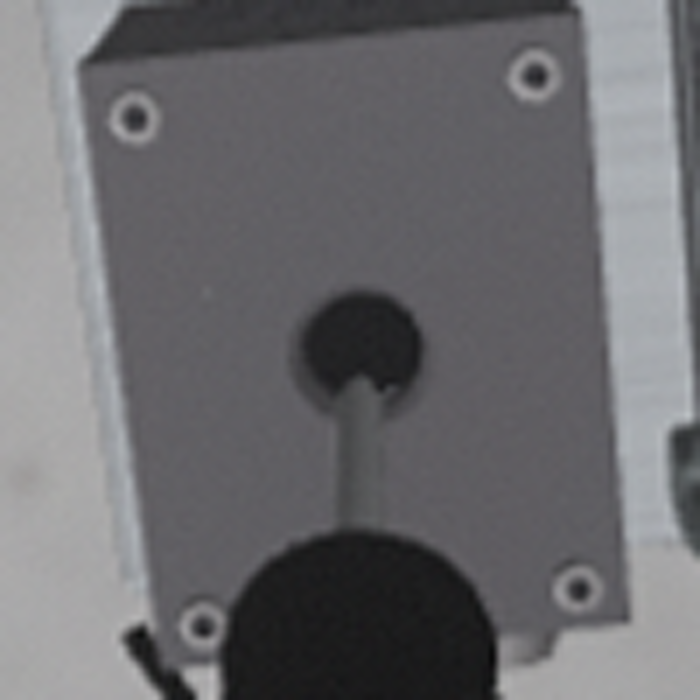

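View pics/s20.png

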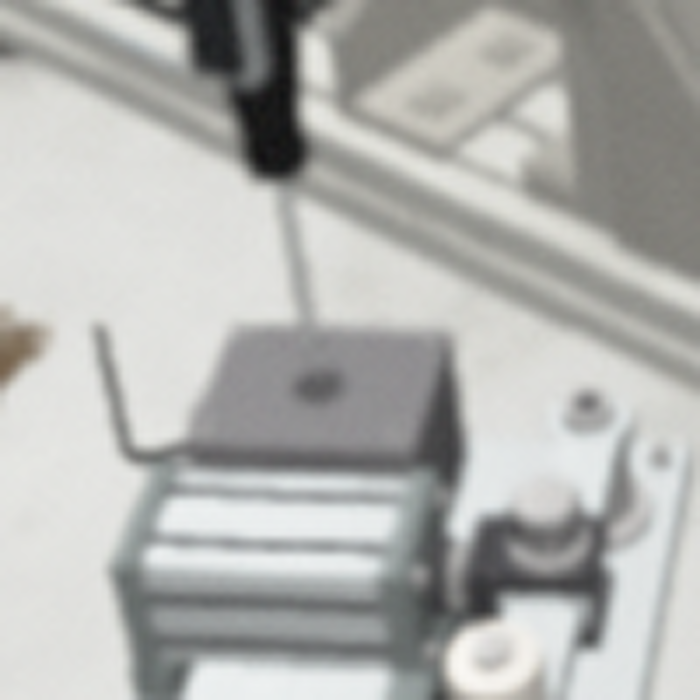

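```bash
python3 - <<'E'
from h import *
import pickle
o=pickle.load(open('w20.pkl','rb'))
f=lambda x,y:(270+(x+.5)/7-.5,140+(y+.5)/7-.5)
R=Ro.from_rotvec(o['ee_rot']).as_matrix()
tip=back('wrist',f(361,387),o['ee_pos'][2]-119.1,o);hole=back('wrist',f(358,353),66,o)
print(tip,hole,'tool shift mm',R.T@(hole-tip))
p=o['ee_pos']
print('scene proj', ((proj('scene',[[p[0],p[1],152],[p[0],p[1],77],[p[0],p[1],66],[578,326.6,66]])-[180,210]+.5)*7-.5).round(0))
E
```

```text
[577.74667613 325.61078361  77.4138143 ] [577.18014417 324.97972014  66.        ] tool shift mm [ 0.82417234 -0.33860431 11.41054089]
scene proj [[278. 169.]
 [313. 357.]
 [318. 383.]
 [321. 385.]]
```

Tip and aperture are aligned to about 1 mm (clearance is ±4.5 mm). Lowering into the hole to just above the button.

Call:
play_rows([
  {"fingers": -1,"tx": 0.05,"ty": 0,"tz": 0.7,"ax": 0,"ay": 0,"az": 0},
  {"fingers": -1,"tx": 0.05,"ty": 0,"tz": 1.4,"ax": 0,"ay": 0,"az": 0},
  {"fingers": -1,"tx": 0.05,"ty": 0,"tz": 2,"ax": 0,"ay": 0,"az": 0},
  {"fingers": -1,"tx": 0.05,"ty": 0,"tz": 2.3,"ax": 0,"ay": 0,"az": 0},
  {"fingers": -1,"tx": 0.05,"ty": 0,"tz": 2.3,"ax": 0,"ay": 0,"az": 0},
])

```text
t: 17.83
ee_pos: [578.8, 326.2, 172.5]
ee_rot: [-0.683, 3.065, 0.001]
contact_force: [0.6, -0.2, -1.6]
opening: 0.285
```

```bash
python3 - <<'E'
from h import *
import pickle
o=st()
w=r.camera('wrist');pickle.dump(o,open('w21.pkl','wb'))
crop(w[:,:,::-1],270,140,370,240,7,'pics/w21c.png')
s=r.camera('scene');crop(s[:,:,::-1],180,210,280,310,7,'pics/s21.png')
st()
E
```

```text
t 17.83 pos [578.8 326.2 172.5] thy 115.1 z [ 0.002  0.001 -1.   ] F [ 0.6 -0.2 -1.6] open 0.285 q [0.51 0.53 0.12 1.17 0.   0.07]
t 17.93 pos [579.4 326.5 173.7] thy 115.1 z [ 0.004  0.002 -1.   ] F [ 0.7  0.9 -1. ] open 0.285 q [0.51 0.52 0.13 1.17 0.   0.07]
```

View pics/w21c.png

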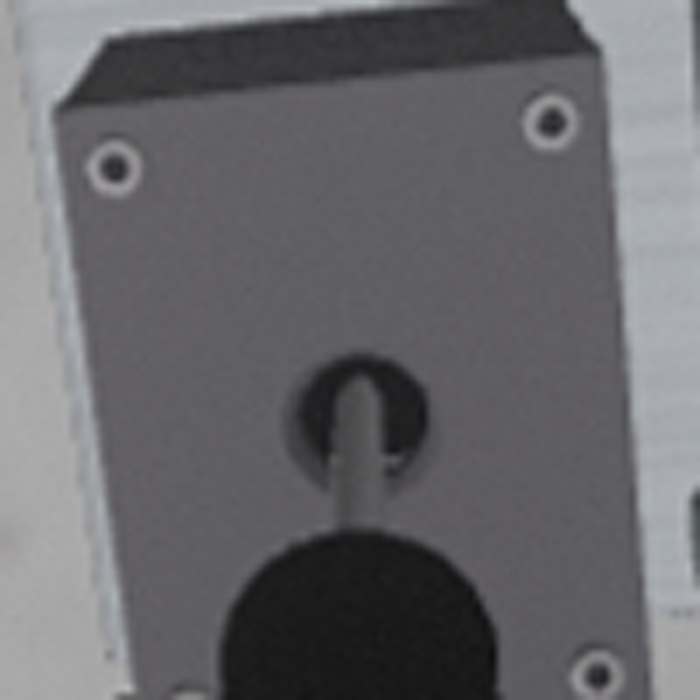

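View pics/s21.png

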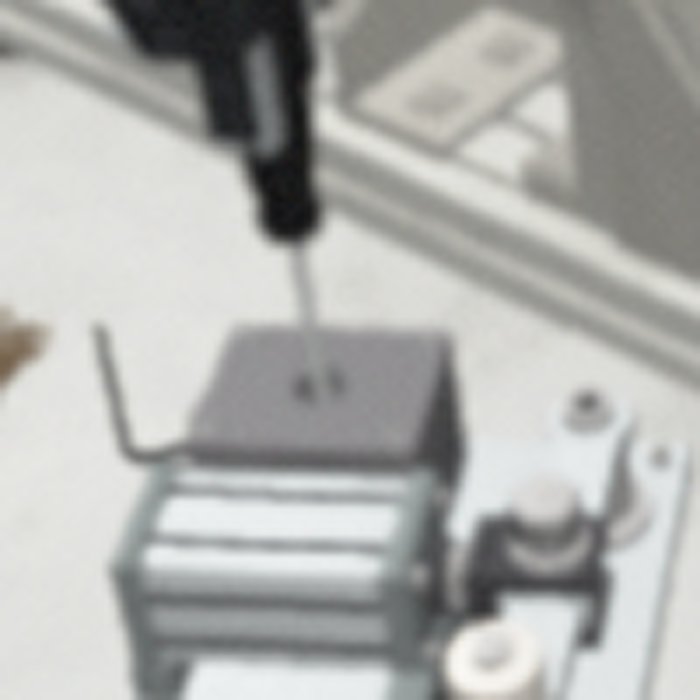

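The blade is inside the hole and well centred in both views, and the pin is still seated. Pressing.

Call:
play_rows([
  {"fingers": -1,"tx": 0,"ty": 0,"tz": 0.3,"ax": 0,"ay": 0,"az": 0},
  {"fingers": -1,"tx": 0,"ty": 0,"tz": 0.6,"ax": 0,"ay": 0,"az": 0},
  {"fingers": -1,"tx": 0,"ty": 0,"tz": 0.8,"ax": 0,"ay": 0,"az": 0},
  {"fingers": -1,"tx": 0,"ty": 0,"tz": 0.9,"ax": 0,"ay": 0,"az": 0},
  {"fingers": -1,"tx": 0,"ty": 0,"tz": 0.9,"ax": 0,"ay": 0,"az": 0},
])

```text
t: 18.35
ee_pos: [579.8, 326.8, 165.2]
ee_rot: [-0.682, 3.062, 0.003]
contact_force: [-0.1, -0.4, 0.8]
opening: 0.282
```

```bash
python3 - <<'E'
from h import *
st()
E
```

```text
t 18.35 pos [579.8 326.8 165.2] thy 115.1 z [ 0.005  0.003 -1.   ] F [-0.1 -0.4  0.8] open 0.282 q [0.51 0.53 0.11 1.15 0.   0.07]
```

Call:
play_rows([
  {"fingers": -1,"tx": 0,"ty": 0,"tz": 0.15,"ax": 0,"ay": 0,"az": 0},
  {"fingers": -1,"tx": 0,"ty": 0,"tz": 0.3,"ax": 0,"ay": 0,"az": 0},
  {"fingers": -1,"tx": 0,"ty": 0,"tz": 0.3,"ax": 0,"ay": 0,"az": 0},
  {"fingers": -1,"tx": 0,"ty": 0,"tz": 0.3,"ax": 0,"ay": 0,"az": 0},
])

```text
t: 18.68
ee_pos: [580.2, 327.0, 163.8]
ee_rot: [-0.681, 3.06, 0.004]
contact_force: [-1.2, -1.0, 7.5]
opening: 0.285
```

```bash
python3 - <<'E'
from h import *
st()
E
```

```text
t 18.68 pos [580.2 327.  163.8] thy 115.1 z [ 0.006  0.004 -1.   ] F [-1.2 -1.   7.5] open 0.285 q [0.51 0.53 0.11 1.14 0.   0.07]
```

Call:
play_rows([
  {"fingers": -1,"tx": 0,"ty": 0,"tz": 0.15,"ax": 0,"ay": 0,"az": 0},
  {"fingers": -1,"tx": 0,"ty": 0,"tz": 0.25,"ax": 0,"ay": 0,"az": 0},
  {"fingers": -1,"tx": 0,"ty": 0,"tz": 0.25,"ax": 0,"ay": 0,"az": 0},
  {"fingers": -1,"tx": 0,"ty": 0,"tz": 0.25,"ax": 0,"ay": 0,"az": 0},
])

```text
t: 19.02
ee_pos: [580.5, 327.1, 163.6]
ee_rot: [-0.681, 3.057, 0.005]
contact_force: [-2.4, -1.4, 11.2]
opening: 0.283
```

```bash
python3 - <<'E'
from h import *
st()
w=r.camera('wrist')
crop(w[:,:,::-1],270,140,370,240,6,'pics/w23c.png')
s=r.camera('scene');crop(s[:,:,::-1],180,210,280,310,6,'pics/s23.png')
st()
for i in range(4): r.camera('top')
st()
E
```

```text
t 19.02 pos [580.5 327.1 163.6] thy 115.1 z [ 0.008  0.005 -1.   ] F [-2.4 -1.4 11.2] open 0.283 q [0.51 0.53 0.1  1.14 0.   0.07]
t 19.12 pos [580.5 327.1 163.6] thy 115.1 z [ 0.008  0.005 -1.   ] F [-2.  -0.7 11.3] open 0.288 q [0.51 0.53 0.1  1.14 0.   0.07]
t 19.32 pos [580.5 327.1 163.6] thy 115.1 z [ 0.008  0.005 -1.   ] F [-1.8 -1.4  9.9] open 0.287 q [0.51 0.53 0.1  1.14 0.   0.07]
```

View pics/w23c.png

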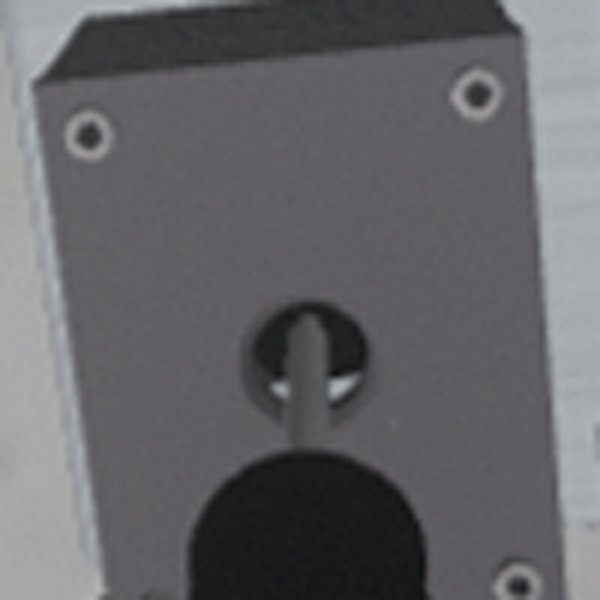

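View pics/s23.png

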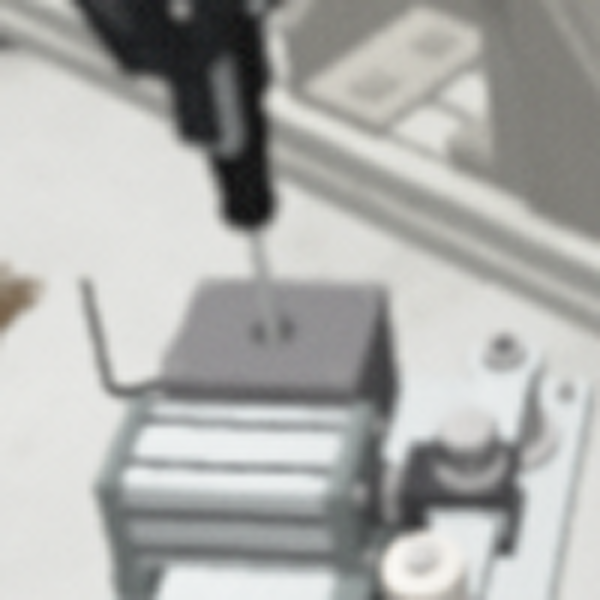

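The wrist view shows the blade tip at about (321,192), inside the hole at about (320,198). The button gives no further travel and the force is steady at about 11 N. The scene view shows the pin still seated. Handing in.

```bash
python3 - <<'E'
from h import *
print(r.job_done())
st()
E
```

```text
the job is handed in; nothing more can be done
None
the job is handed in; nothing more can be done
```

I did every step in the order asked and handed the job in at about 19 s of the 69 s allowed. `job_done()` gave no verdict, so what follows is from my own readings.

- **Roller arm:** I pushed it back until it stopped moving, with about 7 N on the tool. Later pictures show it still on the stop, but I did not measure its angle.
- **Long pin:** It went down through fork and lug with no sideways load and seated with 19 N. The tool height was 71.3 mm, against 71.4 mm expected. After I let go, the flange sat flush on the fork, and it still did in the last picture.
- **Teach button:** The blade is inside the hole and holds the button down with a steady 10–11 N. The tip is at about 44.5 mm, which is the end stop. A further 2.5 mm command moved the tool only 0.2 mm. The gripper still held the screwdriver, set to 80 N.

**Disagreements:**
- The wrist calibration was 2–3 mm off along the tool's x axis, so I lined up the pin and the blade by comparing positions within one picture.
- The scene camera disagreed with the wrist camera by about 5 mm when the blade was high. They agreed once it was close to the hole.
- At the end the tool leaned about 0.01 rad under the press.

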